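# Lever up the heavy drying stand and shim its front foot

## Task

The heavy drying stand must lean backwards so that it drains: with the pry bar that lies over the fulcrum of the lever stand, lever the front of the drying stand up, and slip the flat shim under its single front foot until the foot stands on the shim plate. You have one hand, so swing the pressed-down bar sideways under the catch to hold the stand up meanwhile; when the shim is in, free the bar again so that the drying stand's weight rests on the shim. Leave the things around the work where they are.

Things in the scene. Friction and masses are not known exactly. Their poses are not given: they have to be found in the camera images.
- stand: Lever stand, fixed: steel base plate with a fulcrum rod and a catch. Origin on the worktop below the rod; x points along the bar towards the drying stand, y left of that, z up. The rod (10 mm thick, along y) has its top at z = 42 mm; pins at y = +-18.5 mm, up to z = 63, keep the bar on the rod but let it swing in yaw. The catch is on the +y side at x = -90 mm.
- catch (a point): Middle of the underside of the catch's arm, 48.5 mm above the worktop; axes as the lever stand. The arm is 16 mm long in x and 10 mm thick, its free end 12.5 mm to -y, its post 12.5 mm to +y of this point. The bar goes down past the free end; with its top below the arm it is swung to +y about the rod, 0.22 to 0.30 rad (the post stops it); let go, the load presses it up to the arm and it stays.
- bar_grip (a point): Centre of the black handle (75 mm long, 22 wide, 14 thick) of the loose pry bar. x along the bar to its toe, y left, z square to its flat top. At the start the handle stands up, the bar pitched about 0.28 rad, this point about 88 mm high. Pressing it down to about 42 mm takes 5 to 10 N and lifts the stand enough; at about 38 mm the bar passes below the catch.
- pry_bar: Steel bar, 0.2 kg, 250 mm long, 20 wide, 8 thick. Origin on its underside where the fulcrum touches, 150 mm toe-side of and 4 mm below bar_grip; axes as bar_grip. The toe (26 mm wide, bent up 0.2 rad) ends at x = 65 mm and starts about 20 mm under the front edge of the drying stand. Two ribs underneath straddle the rod, so the bar does not slide lengthwise.
- drying_stand: Heavy (about 3 kg) loose aluminium plate 160 x 200 x 16 mm on three feet, with a low wire rack at the back. Origin on the worktop below the plate's centre; x points from its front edge (the long edge over the bar's toe, at x = -80 mm) to its back, z up. Plate underside 40 mm above the worktop. Two round feet at the back (x = 65, y = +-80 mm), one front foot.
- front_foot (a point): Centre of the underside of the drying stand's one front foot, a block 25 mm (x) by 40 mm (y) on the worktop at the start, its front face 10 mm behind the plate's front edge; axes as the drying stand. With the bar in the catch it hangs about 17 mm above the worktop.
- shim_tab (a point): Centre (24 mm up) of the upright tab at the shim's tail: 10 mm thick, 40 wide, top 37 mm above the worktop; push on its tail face. x points from tail to nose (90 mm ahead), y left, z up. When the shim is fully in, its ridge meets the foot's front face and the foot's centre is 67 mm ahead of this point.
- shim: Loose grey plastic plate 95 mm long, 40 wide, 12 thick, 0.15 kg, lying on the worktop in front of the front foot, beside the lever stand. Origin at the centre of its underside, x to its nose (at x = 47.5 mm). A cross ridge, top 23 mm above the worktop, has its nose-side face at x = 12.5 mm.
- bur_block: Bystander: block with rotary bits 36 x 92 x 51 mm; origin at the centre of its underside.
- cup_white: Bystander: small white cup, 42 mm across, 32 mm high; origin at the centre of its underside.

How it is judged:
By the outcome, as a careful person would: the job done as asked, in the order asked, and still so for the second after the job is handed in, with the robot touching nothing.
It also fails if it takes over 51 s, if anything falls off the work surface, if the arm or the gripper's body presses on something with over 40 N, if the wrist force passes 120 N, or if a joint passes its speed limit or range.

## Robot

A 6-joint arm with a two-finger parallel gripper is mounted at the origin on a cart in front of the work surface, level with it; the furniture and walls round the work are solid. World frame = base frame: x ahead of the robot, y to its left, z up, the work surface at z = 0. Lengths are in m, angles in degrees, forces in N, time in s.
With the tool pointing down it reaches from about 0.35 to 0.875 m from the base axis. Payload 15.5 kg.
Tool frame: the origin (TCP) lies at the very end of the fingers, on their centre line; the grasp point (between the pads) lies 19 mm behind it (manip.grip_point_offset is the distance from the TCP to the grasp point, in m); z points along the fingers, y is the direction in which the jaws open and shut (so a half turn about z gives the same grasp; the last joint's range is limited). The gripper opens to 85 mm and grips with 20 to 120 N. Pads are 22 mm wide; open, the fingers measure 114 mm over their backs; the gripper's body (76 mm by 85 mm) begins 54 mm behind the grasp point. The pads swing forward as they close: fully open they stand 13 mm farther back than shut.
Start: joints at [-82.019, 28.281, 77.091, -0, 74.628, -5.472], TCP at [0.145, -0.608, 0.231] pointing down, gripper open.
Joint ranges: [-166.48, 166.48], [-47.26, 123.95], [12.59, 153.08], [-70.14, 250.14], [6.76, 159.57], [-176.63, 176.63]. Speed limits (degrees/s): [108.29, 108.29, 147.25, 172.46, 172.46, 172.46].

## Interface

Orientations are given as a 3x3 rotation matrix whose columns are the frame's x, y, z axes.
In Python, from workcell import sensors, viewer, manip, spotter gives the robot as it stands.
- The arm moves only by the tool step_arm, never from a script. Its argument "commands" is a list of rows, each an object with "travel": the shift along the world's x, y, z in cm, a list of three; "rot": the turn, a rotation vector about the world's x, y, z in degrees, a list of three; "gripper": the opening, from 0 (shut) to 1 (fully open). In form: [{"travel": [x, y, z], "rot": [rx, ry, rz], "gripper": gripper}, ...]. A call has 1 to 5 rows; each row is the pose to reach, as a shift and turn from the pose commanded when the call began; what a row does not reach only later rows make up. A row lasts 1/8 s, in which the tool goes at most 62.5 mm and 10.7 degrees, less where a joint would pass 70% of its speed; a pose out of reach is approached as far as the arm can. A call with a gripper value outside its range is refused whole. The fingers move at their own pace and stop on an object; "grip_force" is the grip in N (left out, the last holds). Time passes only in rows, so rows that repeat a pose let the fingers close. It gives the time, the measured TCP pose, the force and the opening at its end, in the units of the state.
- sensors.get_state(): the state, without advancing time (a new reading comes with each control period).
- viewer.capture(name): name is "scene" or "side" or "wrist"; returns (picture, depth): 400x640x3 uint8, blue, green, red; 400x640 float32, m along the optical axis (not along the pixel's ray), 0 where there is no reading.
- viewer.camera_params(name): a dict with "fx", "fy", "cx", "cy" (pixels), "rvec" (rotation vector, rad) and "tvec" (3), from world to camera coordinates, as OpenCV has them. Camera axes: x right, y down, z forward; pixel columns grow to the right and rows downward; lengths in m; the calibration is good to about 2 mm. The wrist camera is an equidistant fisheye: a pixel r from the principal point sees the ray r / f radians off the axis. A picture is of the moment at which its call begins: read the wrist's pose just before it. camera_params takes no time and is no camera call; for the wrist camera it gives the pose at the moment of the call.
- manip.hand_in(): hands the job in, once; it reports no verdict.
Trained networks look in the newest picture that a camera, given by its name, has taken for a name from the list of things; names that differ only in an ending like _2 or _b are one class to them, and where a whole thing is asked for, a point or a joint stands for the part that bears it (a point fixed in the world has none). Each returns a list of dicts, best first, with "score" (0 to 1); they miss things now and then, are a little off and sometimes report something else, mostly with a low value. They report only what shows in the picture. A call takes as long as a camera call.
- spotter.outline_of(camera, thing): "region" (400x640 bool, what is visible of it) and "position" ([column, row] in pixels, amid what is visible of it).
The state is a dict: "time_s": time; "qpos": joint angles; "dq": joint speeds; "joint_torque": joint torques, N m; "tcp_pos": TCP position; "eef_rot": TCP orientation; "contact_force": force on the tool from outside, world axes, zero at the start; "moment": the same for the moment, N m; "width": finger opening in m.
Only numpy, scipy, OpenCV 4.12 (cv2) and the standard library are available. Lean on these libraries where they do the work, as an engineer would, in place of code of your own. Each camera call takes 0.05 s, during which the arm holds its last target.

## Working session

There is one attempt and no reset: what is moved stays moved. The work goes in short steps, Python scripts to look and compute and a tool call to move; the robot and the scene stay as the last step left them, time stands still between calls to the robot, and variables do not carry over. Pictures are saved under pics/ and viewed, and the job is handed in when it is done.

Besides the shell and the picture viewer there is one more tool, called after "Call:" by a JSON object that holds its "op" and its "data". step_arm: Moves the arm, as the interface text tells. Its arguments: {"type":"object","properties":{"commands":{"type":"array","items":{"type":"object","properties":{"travel":{"type":"array","items":{"type":"number"}},"rot":{"type":"array","items":{"type":"number"}},"gripper":{"type":"number"}}}},"grip_force":{"type":"number"}},"required":["commands"]}

```bash
ls; mkdir -p pics; cat > h.py <<'E'
from workcell import sensors, viewer, manip, spotter
import numpy as np, cv2
def cam(n):
    p=viewer.camera_params(n); R=cv2.Rodrigues(np.array(p['rvec'],float))[0]; return p,R,np.array(p['tvec'],float).ravel()
def pts(n,depth):
    p,R,t=cam(n); v,u=np.mgrid[0:400,0:640]
    X=np.stack([(u-p['cx'])/p['fx']*depth,(v-p['cy'])/p['fy']*depth,depth],-1)
    return (X-t)@R
def proj(n,P):
    p,R,t=cam(n); c=np.atleast_2d(P)@R.T+t
    return np.stack([c[:,0]/c[:,2]*p['fx']+p['cx'],c[:,1]/c[:,2]*p['fy']+p['cy']],-1)
def ray_z(n,u,v,z):
    p,R,t=cam(n); d=np.array([(u-p['cx'])/p['fx'],(v-p['cy'])/p['fy'],1])@R; o=-t@R
    return o+d*(z-o[2])/d[2]
E
python3 - <<'E'
from h import *
print(sensors.get_state())
for n in ['scene','side']:
    im,d=viewer.capture(n); cv2.imwrite(f'pics/{n}0.png',im); np.save(f'{n}0.npy',d); cv2.imwrite(f'{n}_raw.png',im)
    print(n,viewer.camera_params(n))
    for th in ['stand','pry_bar','drying_stand','shim','bur_block','cup_white']:
        r=spotter.outline_of(n,th)
        print(th,[(round(x['score'],2),x['position'],int(x['region'].sum())) for x in r[:2]])
        if r: np.save(f'm_{n}_{th}.npy',r[0]['region'])
print(sensors.get_state()['time_s'])
E
```

```text
pics
{'time_s': 0.0, 'qpos': array([-8.20186911e+01,  2.83146615e+01,  7.71287811e+01,  8.87332930e-04,
        7.46259732e+01, -5.47043505e+00]), 'dq': array([-0.00136183, -0.00626611, -0.02973336, -0.03558436, -0.0210342 ,
        0.09314383]), 'joint_torque': array([ 1.12034188e-03, -8.82164454e+01, -3.83874929e+01,  2.80013793e-06,
        1.01959251e-02,  5.42994343e-06]), 'tcp_pos': array([ 0.14536315, -0.60749042,  0.2306929 ]), 'eef_rot': array([[ 9.72567157e-01,  2.32622230e-01, -1.53433565e-04],
       [ 2.32622244e-01, -9.72566423e-01,  1.20187221e-03],
       [ 1.30357860e-04, -1.20459350e-03, -9.99999266e-01]]), 'contact_force': array([ 0.0084475 , -0.74046725, -0.06403094]), 'moment': array([-0.04423563, -0.0078562 ,  0.00278537]), 'width': 0.08572449849769047}
scene {'fx': 413.9498928582929, 'fy': 413.9498928582929, 'cx': 313.59204876390146, 'cy': 202.52850410237698, 'rvec': array([ 2.09106728, -0.60632761,  0.33325046]), 'tvec': array([-0.48843813,  0.2547778 ,  0.59580194])}
stand [(0.73, [271.9, 264.0], 1567), (0.36, [267.2, 191.9], 4368)]
pry_bar [(0.6, [284.5, 241.6], 804)]
drying_stand [(0.68, [264.6, 192.4], 4441), (0.66, [371.3, 204.7], 274)]
shim [(0.92, [313.7, 246.1], 757)]
bur_block [(0.97, [393.1, 226.8], 784)]
cup_white [(0.5, [371.9, 206.0], 243)]
side {'fx': 432.1494484514483, 'fy': 432.1494484514483, 'cx': 323.2446527561875, 'cy': 195.91705519464355, 'rvec': array([ 2.12793403, -0.50494765,  0.2334425 ]), 'tvec': array([-0.53975422,  0.22915132,  0.7004755 ])}
stand [(0.89, [269.2, 248.8], 1268)]
pry_bar [(0.87, [279.7, 225.9], 724), (0.35, [312.2, 231.8], 753)]
drying_stand [(0.58, [274.1, 179.7], 4091)]
shim [(0.67, [315.5, 230.8], 761), (0.65, [278.4, 227.6], 670)]
bur_block [(0.76, [392.8, 219.7], 806)]
cup_white [(0.55, [379.1, 197.0], 313)]
0.7
```

```bash
python3 - <<'E'
from h import *
for n in ['scene','side']:
    im=cv2.imread(f'{n}_raw.png'); c=im[140:310,190:430]; cv2.imwrite(f'pics/{n}_c.png',cv2.resize(c,None,fx=3.3,fy=3.3,interpolation=cv2.INTER_CUBIC))
    P=pts(n,np.load(f'{n}0.npy'))
    for th in ['stand','pry_bar','drying_stand','shim','bur_block','cup_white']:
        m=np.load(f'm_{n}_{th}.npy')&(np.load(f'{n}0.npy')>0); q=P[m]
        print(n,th,np.percentile(q,[2,50,98],axis=0).round(3).tolist())
E
```

```text
scene stand [[0.434, -0.064, 0.0], [0.478, -0.032, 0.008], [0.512, 0.058, 0.059]]
scene pry_bar [[0.472, -0.129, 0.039], [0.488, -0.045, 0.077], [0.513, 0.097, 0.103]]
scene drying_stand [[0.449, 0.085, 0.0], [0.549, 0.153, 0.056], [0.65, 0.342, 0.079]]
scene shim [[0.547, -0.057, 0.002], [0.567, -0.019, 0.014], [0.592, 0.036, 0.038]]
scene bur_block [[0.695, -0.083, -0.132], [0.735, -0.07, 0.019], [0.948, 0.118, 0.046]]
scene cup_white [[0.736, 0.005, 0.003], [0.754, 0.019, 0.021], [0.773, 0.041, 0.032]]
side stand [[0.435, -0.064, 0.004], [0.477, -0.036, 0.01], [0.516, 0.054, 0.06]]
side pry_bar [[0.472, -0.129, 0.002], [0.49, -0.04, 0.077], [0.53, 0.098, 0.104]]
side drying_stand [[0.45, 0.084, 0.005], [0.552, 0.148, 0.057], [0.646, 0.249, 0.075]]
side shim [[0.547, -0.057, 0.001], [0.566, -0.026, 0.015], [0.59, 0.037, 0.039]]
side bur_block [[0.696, -0.083, 0.002], [0.735, -0.07, 0.021], [0.785, -0.018, 0.048]]
side cup_white [[0.735, 0.005, 0.003], [0.753, 0.021, 0.023], [0.772, 0.044, 0.034]]
```

View pics/scene0.png

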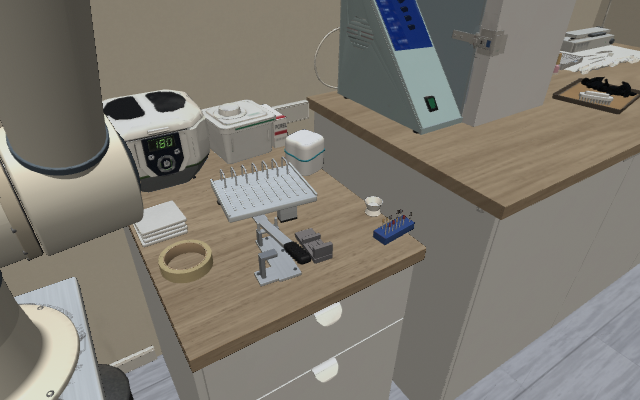

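```bash
sleep 0.1
```

```text
(no output)
```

View pics/scene_c.png

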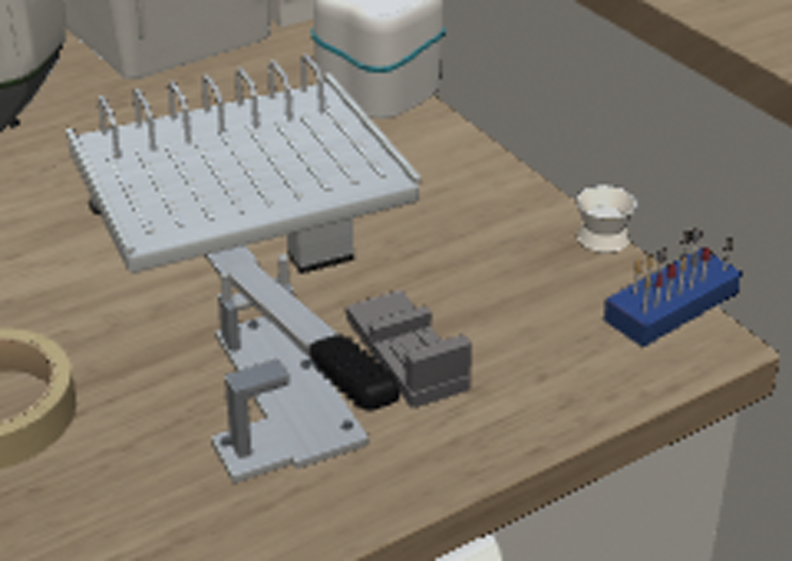

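View pics/side_c.png

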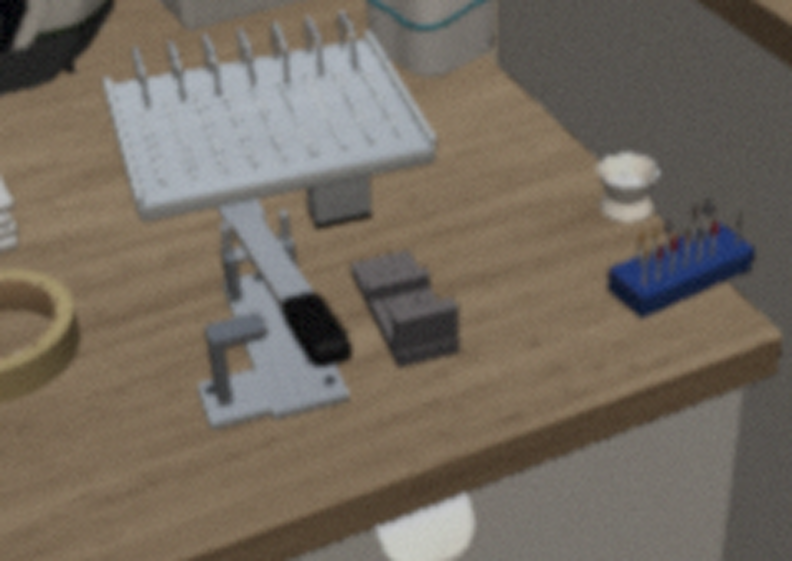

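```bash
python3 - <<'E'
from h import *
A=[];C=[]
for n in ['scene','side']:
    d=np.load(f'{n}0.npy'); P=pts(n,d); ok=(d>0)
    A.append(P[ok]);C.append(cv2.imread(f'{n}_raw.png')[ok])
    # table z bias
    q=P[ok&(P[...,0]>.6)&(P[...,0]<.68)&(P[...,1]>-.08)&(P[...,1]<.1)]
    print(n,'table z',np.percentile(q[:,2],[10,50,90]).round(4))
P=np.vstack(A);C=np.vstack(C).astype(int)
def sel(x0,x1,y0,y1,z0,z1): return (P[:,0]>x0)&(P[:,0]<x1)&(P[:,1]>y0)&(P[:,1]<y1)&(P[:,2]>z0)&(P[:,2]<z1)
def rect(m,name):
    q=P[m]; r=cv2.minAreaRect((q[:,:2]*1000).astype(np.float32)); print(name,len(q),r, 'zmed',np.median(q[:,2]).round(4)); return r
# plate
rect(sel(.4,.7,.06,.30,.050,.060),'plate')
h=sel(.44,.54,-.16,.10,.03,.12)&(C.max(1)<60); rect(h,'handle'); print(P[h].mean(0))
b=sel(.46,.53,-.16,.08,.045,.12)&(C.max(1)<60)
s=sel(.46,.53,-.08,.08,.05,.12)&(C.max(1)>=100);
q=P[s]; vx,vy,x0,y0=cv2.fitLine((q[:,:2]).astype(np.float32),cv2.DIST_HUBER,0,.01,.01).ravel(); print('bar axis',vx,vy,x0,y0)
rect(s,'barsteel')
rect(sel(.54,.60,-.08,.06,.033,.042),'tabtop')
rect(sel(.54,.60,-.08,.06,.019,.027),'ridge')
rect(sel(.54,.60,-.08,.06,.008,.027),'shimall')
rect(sel(.42,.47,-.12,.02,.052,.064),'catcharm')
rect(sel(.42,.54,-.15,.03,.003,.010),'base')
# top view height map
g=np.zeros((400,400,3),np.uint8)
x=((P[:,1]+.16)/.001).astype(int); y=((P[:,0]-.40)/.001).astype(int)
k=(x>=0)&(x<400)&(y>=0)&(y<300)&(P[:,2]>-.01)&(P[:,2]<.12)
idx=np.where(k)[0]; idx=idx[np.argsort(P[idx,2])]
cm=cv2.applyColorMap(np.clip(P[:,2]/.11*255,0,255).astype(np.uint8),cv2.COLORMAP_JET)[:,0]
for i in idx: cv2.circle(g,(x[i],y[i]),1,cm[i].tolist(),-1)
cv2.imwrite('pics/top.png',cv2.resize(g[:280],None,fx=2,fy=2))
E
```

```text
scene table z [-0.0012  0.0001  0.0019]
side table z [0.0001 0.0015 0.0035]
plate 6393 ((572.7350463867188, 199.90341186523438), (228.05596923828125, 237.9806671142578), 82.55587005615234) zmed 0.0566
handle 645 ((477.1552734375, -80.80329132080078), (44.13986587524414, 101.7544937133789), 19.662912368774414) zmed 0.0962
[ 0.48066233 -0.10285863  0.09538715]
bar axis 0.17799799 0.98403084 0.49070436 -0.01021388
barsteel 629 ((487.689208984375, -1.6173591613769531), (119.05523681640625, 42.181461334228516), 77.5061264038086) zmed 0.0627
tabtop 199 ((566.5634765625, -51.159454345703125), (11.638479232788086, 39.965694427490234), 84.95504760742188) zmed 0.0372
ridge 292 ((569.310546875, -26.150157928466797), (62.19807815551758, 39.853912353515625), 83.8152084350586) zmed 0.0231
shimall 1074 ((571.3468017578125, -9.39764404296875), (98.09441375732422, 41.27510452270508), 83.57972717285156) zmed 0.0139
catcharm 275 ((455.0534973144531, -37.87390899658203), (18.029285430908203, 30.45155906677246), 83.4390640258789) zmed 0.0581
base 1639 ((479.7737731933594, -51.398231506347656), (162.56483459472656, 118.10530090332031), 89.37787628173828) zmed 0.008
```

View pics/top.png

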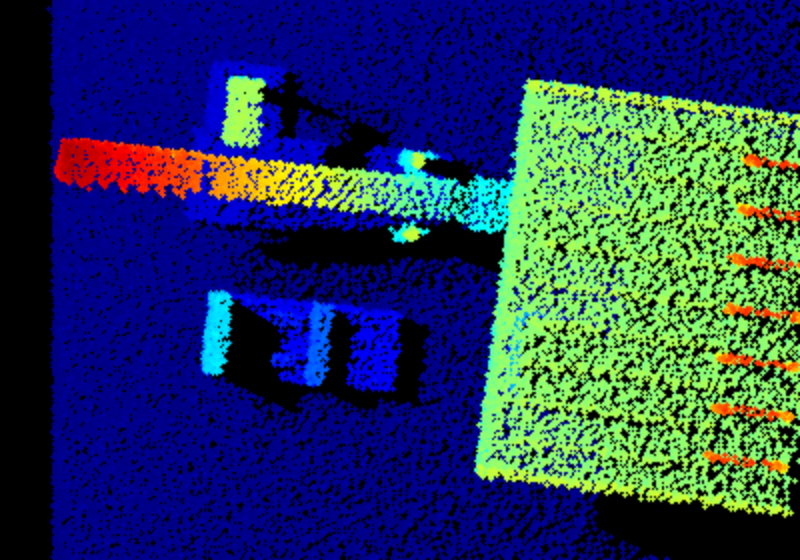

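```bash
python3 - <<'E'
from h import *
A=[]
for n in ['scene','side']:
    d=np.load(f'{n}0.npy'); P=pts(n,d); 
    q=P[(d>0)]; q=q[(q[:,0]>.53)&(q[:,0]<.64)&(q[:,1]>.07)&(q[:,1]<.13)&(q[:,2]>.006)&(q[:,2]<.034)]
    print(n,len(q),np.percentile(q,[2,10,50,90,98],axis=0).round(4).tolist())
    A.append(q)
    l=cv2.fitLine((q[:,:2]*1000).astype(np.float32),cv2.DIST_HUBER,0,.01,.01).ravel(); print(l)
q=np.vstack(A)
D=np.array([.107,.994]);L=np.array([-.994,.107])
for a in (np.percentile(q[:,:2]@L,[1,5,50,95,99]),np.percentile(q[:,:2]@D,[1,5,50,95,99])): print(a.round(4))
# tests: shim lateral, tab center, pins, bar side edges in frame
P=np.vstack([pts(n,np.load(f'{n}0.npy')).reshape(-1,3) for n in ['scene','side']])
def sel(x0,x1,y0,y1,z0,z1): return P[(P[:,0]>x0)&(P[:,0]<x1)&(P[:,1]>y0)&(P[:,1]<y1)&(P[:,2]>z0)&(P[:,2]<z1)]
for nm,s in dict(shim=sel(.53,.61,-.08,.06,.008,.045),tab=sel(.53,.61,-.08,-.03,.032,.045),ridge=sel(.53,.61,-.035,.06,.019,.03),catch=sel(.43,.475,-.09,.0,.053,.064)).items():
    print(nm,(s[:,:2]@L).min().round(4),np.percentile(s[:,:2]@L,[2,98]).round(4),np.percentile(s[:,:2]@D,[2,98]).round(4), s[:,:2].mean(0).round(4))
for nm,s in dict(pinL=sel(.465,.487,.03,.06,.055,.066),pinR=sel(.508,.53,.03,.06,.05,.066)).items(): print(nm,len(s),s.mean(0).round(4))
# bar: per-slice center
s=sel(.45,.53,-.14,.09,.035,.12)
for y in np.arange(-.13,.09,.02):
    t=s[abs(s[:,1]-y)<.006]; t=t[t[:,2]>.05-(y-.02)*.25-.004] if len(t) else t
    if len(t): print(y.round(3),np.percentile(t[:,0],[3,97]).round(4),np.percentile(t[:,0],[3,97]).mean().round(4),np.median(t[:,2]).round(4))
E
```

```text
scene 203 [[0.5563, 0.0937, 0.0067], [0.5574, 0.095, 0.0086], [0.5723, 0.0978, 0.0194], [0.5904, 0.1032, 0.031], [0.5934, 0.1175, 0.0333]]
[ 9.8633498e-01 -1.6475241e-01  5.7469592e+02  9.7819756e+01]
side 192 [[0.5562, 0.0939, 0.0066], [0.5573, 0.0949, 0.0091], [0.5736, 0.0979, 0.0194], [0.5906, 0.1014, 0.0311], [0.5943, 0.1151, 0.0332]]
[ 9.8641586e-01 -1.6426721e-01  5.7454279e+02  9.7824753e+01]
[-0.5806 -0.5789 -0.5589 -0.542  -0.5417]
[0.1556 0.1564 0.1588 0.1677 0.1785]
shim -0.5896 [-0.5878 -0.549 ] [0.0044 0.0972] [ 0.5677 -0.0212]
tab -0.5886 [-0.5875 -0.5495] [0.0043 0.0148] [ 0.5658 -0.0524]
ridge -0.5886 [-0.5882 -0.5495] [0.0559 0.0654] [ 0.5716 -0.0015]
catch -0.4744 [-0.473  -0.4414] [0.0028 0.0187] [ 0.4553 -0.0399]
pinL 25 [0.4802 0.049  0.0598]
pinR 35 [0.5168 0.0455 0.0578]
-0.13 [0.4713 0.4897] 0.4805 0.0999
-0.11 [0.4715 0.4925] 0.482 0.0998
-0.09 [0.4737 0.4942] 0.484 0.0937
-0.07 [0.4757 0.4964] 0.4861 0.0878
-0.05 [0.4787 0.4977] 0.4882 0.079
-0.03 [0.4518 0.499 ] 0.4754 0.0726
-0.01 [0.4829 0.501 ] 0.492 0.0677
0.01 [0.485  0.5039] 0.4944 0.0618
0.03 [0.4872 0.505 ] 0.4961 0.0563
0.05 [0.4774 0.519 ] 0.4982 0.0496
0.07 [0.4909 0.5131] 0.502 0.0446
```

```bash
cat > plan.py <<'E'
from h import *
from scipy.spatial.transform import Rotation as Ro
PIV=np.array([.4985,.047,.042]); PSI0=np.deg2rad(5.7)
def bar(th,ps):
    a=PSI0-ps   # +ps swings toe clockwise? handle to +y(stand) <=> see below
    D=np.array([np.sin(a),np.cos(a),0]); Z=np.array([0,0,1.])
    bx=D*np.cos(th)-Z*np.sin(th); bz=D*np.sin(th)+Z*np.cos(th); by=np.cross(bz,bx)
    return bx,by,bz,PIV-.150*bx+.004*bz
def tool(th,ps,deep=.022):
    bx,by,bz,g=bar(th,ps); R=np.stack([bx,-by,-bz],1); return g-deep*bz,R
def delta(p0,R0,p1,R1):
    return ((p1-p0)*100).round(2).tolist(),np.rad2deg(Ro.from_matrix(R1@R0.T).as_rotvec()).round(1).tolist()
E
python3 - <<'E'
from plan import *
s=sensors.get_state()
for ps in (0,.26,-.26): print(bar(-.06,ps)[3])
p,R=tool(.28,0)
q=p-R[:,2]*.10
print(p,q,delta(s['tcp_pos'],s['eef_rot'],q,R))
E
```

```text
[ 0.48360502 -0.10222842  0.0369982 ]
[ 0.52246937 -0.10104206  0.0369982 ]
[ 0.44574192 -0.09338364  0.0369982 ]
[ 0.48368818 -0.10139534  0.06615435] [ 0.48643293 -0.07389642  0.16225989] ([34.1, 53.4, -6.9], [-12.9, 11.3, 70.4])
```

Call:
{"op": "step_arm", "data": {"commands": [{"travel": [6,10,0],"rot": [-1.8,1.6,10],"gripper": 0.6},{"travel": [12,20,0],"rot": [-3.6,3.2,20],"gripper": 0.6},{"travel": [18,29,0],"rot": [-5.5,4.8,30],"gripper": 0.6},{"travel": [24,38,0],"rot": [-7.3,6.4,40],"gripper": 0.6},{"travel": [29,45,0],"rot": [-9.2,8,50],"gripper": 0.6}], "grip_force": 40}}

```text
time_s: 1.32
tcp_pos: [0.3126, -0.3418, 0.2316]
eef_rot: [[0.434, 0.899, -0.055], [0.878, -0.436, -0.199], [-0.203, 0.038, -0.978]]
contact_force: [2.0, -1.5, 0.6]
width: 0.0515
```

```bash
python3 - <<'E'
from plan import *
s=sensors.get_state()
p,R=tool(.28,0)
q=p-R[:,2]*.10
print(s['tcp_pos'],s['dq'].round(1),delta(s['tcp_pos'],s['eef_rot'],q,R))
E
```

```text
[ 0.31260002 -0.34183732  0.23162858] [ 70.7 -12.7  22.7 -22.9 -14.3   3. ] ([17.38, 26.79, -6.94], [-3.6, 3.3, 20.0])
```

Call:
{"op": "step_arm", "data": {"commands": [{"travel": [5,7,0],"rot": [-1,1,5],"gripper": 0.6},{"travel": [9,14,-1],"rot": [-2,2,10],"gripper": 0.6},{"travel": [13,20,-3],"rot": [-3,3,15],"gripper": 0.6},{"travel": [15,23,-4],"rot": [-3,3,17],"gripper": 0.6},{"travel": [15,23,-4],"rot": [-3,3,17],"gripper": 0.6}]}}

```text
time_s: 1.95
tcp_pos: [0.463, -0.1107, 0.1907]
eef_rot: [[0.15, 0.988, -0.038], [0.953, -0.154, -0.262], [-0.265, 0.003, -0.964]]
contact_force: [-0.2, -1.5, 0.4]
width: 0.051
```

```bash
python3 - <<'E'
from plan import *
s=sensors.get_state()
p,R=tool(.28,0)
q=p-R[:,2]*.10
print(s['tcp_pos'],s['dq'].round(1),delta(s['tcp_pos'],s['eef_rot'],q,R))
E
```

```text
[ 0.46295694 -0.11065993  0.19069757] [23.5 11.6 -9.8  0.1  4.9 24. ] ([2.35, 3.68, -2.84], [-0.7, 0.3, 3.2])
```

Call:
{"op": "step_arm", "data": {"commands": [{"travel": [2.3,3.7,-2.8],"rot": [-0.7,0.3,3.2],"gripper": 0.6},{"travel": [2.3,3.7,-2.8],"rot": [-0.7,0.3,3.2],"gripper": 0.6},{"travel": [2.3,3.7,-2.8],"rot": [-0.7,0.3,3.2],"gripper": 0.6}]}}

```text
time_s: 2.33
tcp_pos: [0.4846, -0.0765, 0.1634]
eef_rot: [[0.098, 0.995, -0.029], [0.956, -0.102, -0.276], [-0.277, -0.001, -0.961]]
contact_force: [0.0, -1.1, 0.4]
width: 0.0515
```

```bash
python3 - <<'E'
from plan import *
s=sensors.get_state()
p,R=tool(.28,0)
print(s['tcp_pos'],s['dq'].round(1),delta(s['tcp_pos'],s['eef_rot'],p,R),s['contact_force'])
im,d=viewer.capture('wrist'); cv2.imwrite('pics/w1.png',im)
im,d=viewer.capture('side'); cv2.imwrite('pics/s1.png',cv2.resize(im[100:300,180:480],None,fx=2.6,fy=2.6))
E
```

```text
[ 0.48462777 -0.0764648   0.16339499] [-1.2 -0.9  0.1 -0.  -0.   0. ] ([-0.09, -2.49, -9.72], [0.1, -0.0, 0.2]) [ 0.01084095 -1.11842159  0.36902285]
```

View pics/w1.png

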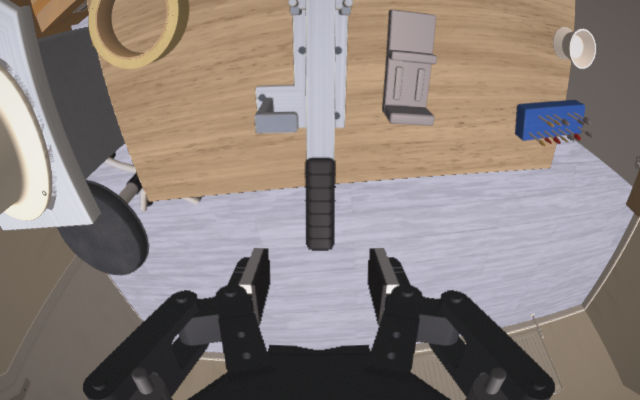

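View pics/s1.png

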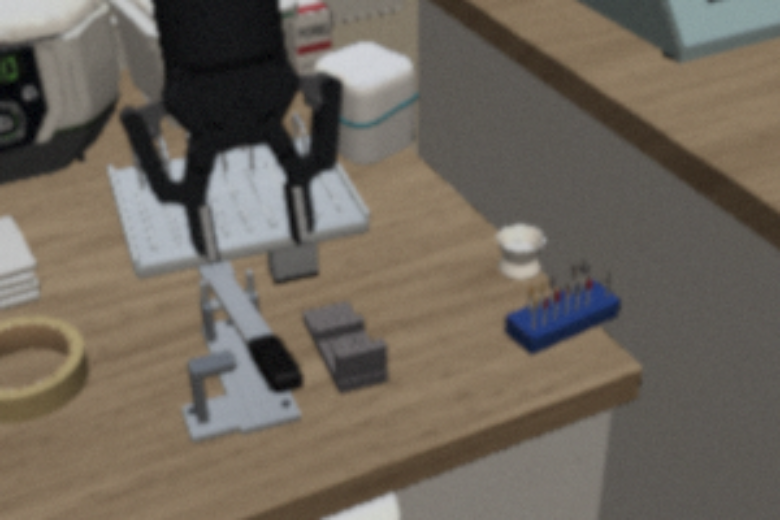

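Call:
{"op": "step_arm", "data": {"commands": [{"travel": [0,-1.2,-4.5],"rot": [0,0,0],"gripper": 0.6},{"travel": [-0.1,-2.1,-8],"rot": [0,0,0],"gripper": 0.6},{"travel": [-0.1,-2.5,-9.7],"rot": [0,0,0],"gripper": 0.6},{"travel": [-0.1,-2.5,-9.7],"rot": [0,0,0],"gripper": 0.6}]}}

```text
time_s: 2.92
tcp_pos: [0.4831, -0.1023, 0.066]
eef_rot: [[0.099, 0.995, -0.03], [0.956, -0.104, -0.276], [-0.277, -0.002, -0.961]]
contact_force: [0.6, 0.8, 0.5]
width: 0.0513
```

Call:
{"op": "step_arm", "data": {"commands": [{"travel": [0,0,0],"rot": [0,0,0],"gripper": 0.0},{"travel": [0,0,0],"rot": [0,0,0],"gripper": 0.0},{"travel": [0,0,0],"rot": [0,0,0],"gripper": 0.0},{"travel": [0,0,0],"rot": [0,0,0],"gripper": 0.0}], "grip_force": 40}}

```text
time_s: 3.42
tcp_pos: [0.4841, -0.1016, 0.0668]
eef_rot: [[0.098, 0.995, -0.028], [0.956, -0.102, -0.276], [-0.278, 0.0, -0.961]]
contact_force: [-0.2, -6.1, 3.2]
width: 0.0213
```

```bash
python3 - <<'E'
from plan import *
s=sensors.get_state()
p,R=tool(.28,0)
print(s['tcp_pos'],s['width'],delta(s['tcp_pos'],s['eef_rot'],p,R),s['contact_force'])
im,d=viewer.capture('wrist'); cv2.imwrite('pics/w2.png',im)
# trajectory relative to theta=.28 pose
p0,R0=tool(.28,0)
for th,ps in [(.22,0),(.16,0),(.10,0),(.04,0),(0,0),(-.03,0),(-.065,0),(-.065,-.07),(-.065,-.13),(-.065,-.19),(-.065,-.25),(-.065,-.27)]:
    print(th,ps,delta(p0,R0,*tool(th,ps)))
E
```

```text
[ 0.48410884 -0.10158979  0.06679198] 0.02128650977133752 ([-0.04, 0.02, -0.06], [0.1, 0.0, 0.1]) [-0.20663238 -6.10608472  3.23726219]
0.22 0 ([-0.01, -0.12, -0.9], [3.4, -0.3, -0.0])
0.16 0 ([-0.02, -0.18, -1.8], [6.8, -0.7, -0.0])
0.1 0 ([-0.02, -0.19, -2.71], [10.3, -1.0, -0.0])
0.04 0 ([-0.01, -0.15, -3.61], [13.7, -1.4, -0.0])
0 0 ([-0.01, -0.09, -4.22], [16.0, -1.6, -0.0])
-0.03 0 ([-0.0, -0.03, -4.66], [17.7, -1.8, -0.0])
-0.065 0 ([0.01, 0.06, -5.19], [19.7, -2.0, -0.0])
-0.065 -0.07 ([-1.02, 0.2, -5.19], [19.6, -2.7, -4.0])
-0.065 -0.13 ([-1.9, 0.38, -5.19], [19.5, -3.2, -7.4])
-0.065 -0.19 ([-2.76, 0.61, -5.19], [19.4, -3.8, -10.8])
-0.065 -0.25 ([-3.6, 0.89, -5.19], [19.3, -4.4, -14.2])
-0.065 -0.27 ([-3.88, 0.99, -5.19], [19.3, -4.6, -15.3])
```

View pics/w2.png

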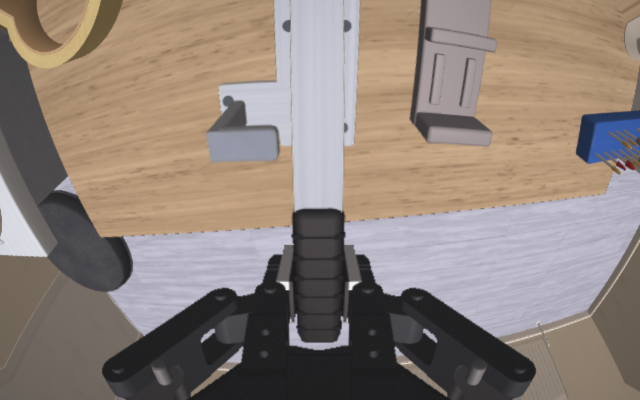

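Call:
{"op": "step_arm", "data": {"commands": [{"travel": [0,-0.1,-0.9],"rot": [3.4,-0.3,0],"gripper": 0.0},{"travel": [0,-0.2,-1.8],"rot": [6.8,-0.7,0],"gripper": 0.0},{"travel": [0,-0.2,-2.7],"rot": [10.3,-1.0,0],"gripper": 0.0},{"travel": [0,-0.2,-3.6],"rot": [13.7,-1.4,0],"gripper": 0.0},{"travel": [0,-0.1,-4.2],"rot": [16,-1.6,0],"gripper": 0.0}]}}

```text
time_s: 4.1
tcp_pos: [0.4838, -0.1019, 0.0243]
eef_rot: [[0.103, 0.995, -0.001], [0.995, -0.103, 0.002], [0.002, -0.001, -1.0]]
contact_force: [-0.2, 4.3, 6.7]
width: 0.0213
```

```bash
python3 - <<'E'
from plan import *
s=sensors.get_state()
p,R=tool(0,0)
print(s['tcp_pos'],s['width'],delta(s['tcp_pos'],s['eef_rot'],p,R),s['contact_force'],s['moment'])
im,d=viewer.capture('side'); cv2.imwrite('pics/s2.png',cv2.resize(im[100:300,180:480],None,fx=2.6,fy=2.6))
E
```

```text
[ 0.48379819 -0.10194311  0.02431423] 0.021276328686362898 ([-0.02, -0.03, -0.03], [-0.1, -0.0, 0.2]) [-0.18770427  4.30753789  6.6634136 ] [0.66545452 0.07826128 0.00680214]
```

View pics/s2.png

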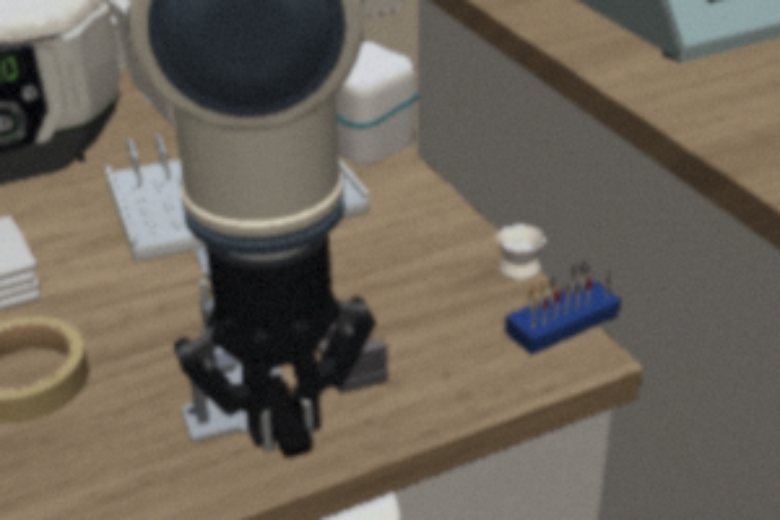

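Call:
{"op": "step_arm", "data": {"commands": [{"travel": [0,0.05,-0.5],"rot": [1.9,-0.2,0],"gripper": 0.0},{"travel": [0,0.15,-1.0],"rot": [3.7,-0.4,0],"gripper": 0.0},{"travel": [0,0.15,-1.0],"rot": [3.7,-0.4,0],"gripper": 0.0}]}}

```text
time_s: 4.53
tcp_pos: [0.4838, -0.1007, 0.0143]
eef_rot: [[0.103, 0.995, 0.006], [0.993, -0.103, 0.065], [0.066, -0.001, -0.998]]
contact_force: [0.8, 4.3, 7.5]
width: 0.0211
```

```bash
python3 - <<'E'
from plan import *
s=sensors.get_state()
print(s['tcp_pos'],s['width'],s['contact_force'],s['moment'])
print(delta(s['tcp_pos'],s['eef_rot'],*tool(-.065,0)))
p0,R0=tool(-.065,0)
for ps in (-.05,-.1,-.15,-.20,-.25): print(ps,delta(p0,R0,*tool(-.065,ps)))
E
```

```text
[ 0.48383232 -0.10069028  0.01432685] 0.02106655030197755 [0.75629539 4.25991261 7.45276489] [ 0.53834882 -0.11276373  0.03827602]
([-0.01, -0.01, -0.0], [-0.0, -0.0, 0.2])
-0.05 ([-0.74, 0.09, 0.0], [-0.0, -0.0, -2.9])
-0.1 ([-1.47, 0.22, 0.0], [-0.0, 0.0, -5.7])
-0.15 ([-2.19, 0.39, 0.0], [0.0, -0.0, -8.6])
-0.2 ([-2.91, 0.59, 0.0], [-0.0, -0.0, -11.5])
-0.25 ([-3.61, 0.82, 0.0], [-0.0, 0.0, -14.3])
```

Call:
{"op": "step_arm", "data": {"commands": [{"travel": [-0.75,0.1,0],"rot": [0,0,-2.9],"gripper": 0.0},{"travel": [-1.5,0.2,0],"rot": [0,0,-5.7],"gripper": 0.0},{"travel": [-2.2,0.4,0],"rot": [0,0,-8.6],"gripper": 0.0},{"travel": [-2.9,0.6,0],"rot": [0,0,-11.5],"gripper": 0.0},{"travel": [-3.6,0.8,0],"rot": [0,0,-14.3],"gripper": 0.0}]}}

```text
time_s: 5.15
tcp_pos: [0.4476, -0.093, 0.0145]
eef_rot: [[0.344, 0.939, 0.022], [0.937, -0.345, 0.06], [0.064, -0.0, -0.998]]
contact_force: [-2.6, -2.0, 4.8]
width: 0.021
```

Call:
{"op": "step_arm", "data": {"commands": [{"travel": [0,0,0],"rot": [0,0,0],"gripper": 0.0}]}}

```text
time_s: 5.28
tcp_pos: [0.447, -0.0927, 0.0145]
eef_rot: [[0.344, 0.939, 0.021], [0.937, -0.345, 0.061], [0.064, -0.001, -0.998]]
contact_force: [-4.4, -5.2, 6.1]
width: 0.0213
```

```bash
python3 - <<'E'
from plan import *
s=sensors.get_state()
print(s['tcp_pos'],s['width'],s['contact_force'],s['moment'])
im,d=viewer.capture('wrist'); cv2.imwrite('pics/w3.png',im)
p0,R0=tool(-.065,-.25)
for th in (-.05,-.035,-.02): print(th,delta(p0,R0,*tool(th,-.25)))
E
```

```text
[ 0.44701134 -0.09272713  0.01452426] 0.02126818009518877 [-4.43123262 -5.16244928  6.11517609] [-0.61458345  0.65316104  0.44969448]
-0.05 ([-0.01, -0.04, 0.22], [-0.8, 0.3, -0.0])
-0.035 ([-0.03, -0.07, 0.45], [-1.6, 0.6, -0.0])
-0.02 ([-0.04, -0.1, 0.67], [-2.4, 0.9, -0.0])
```

View pics/w3.png

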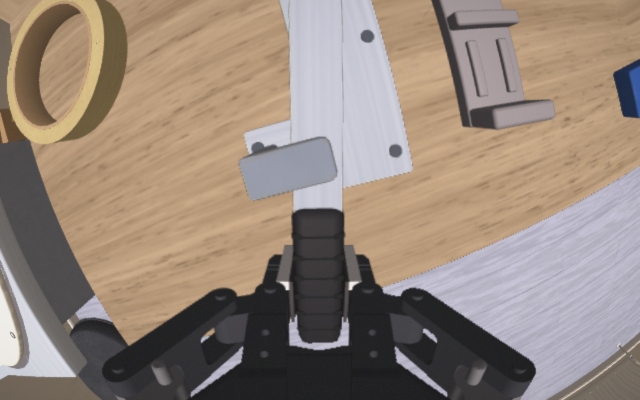

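Call:
{"op": "step_arm", "data": {"commands": [{"travel": [0,-0.05,0.35],"rot": [-1.2,0.4,0],"gripper": 0.0},{"travel": [0,-0.1,0.65],"rot": [-2.3,0.9,0],"gripper": 0.0},{"travel": [0,-0.1,0.65],"rot": [-2.3,0.9,0],"gripper": 0.0}]}}

```text
time_s: 5.7
tcp_pos: [0.4472, -0.0939, 0.0211]
eef_rot: [[0.343, 0.939, 0.005], [0.939, -0.343, 0.02], [0.02, -0.002, -1.0]]
contact_force: [-7.4, -9.2, 4.1]
width: 0.0213
```

Call:
{"op": "step_arm", "data": {"commands": [{"travel": [0,0,0],"rot": [0,0,0],"gripper": 0.55},{"travel": [0,0,0],"rot": [0,0,0],"gripper": 0.55},{"travel": [0,0,0],"rot": [0,0,0],"gripper": 0.55}]}}

```text
time_s: 6.08
tcp_pos: [0.4479, -0.0938, 0.0208]
eef_rot: [[0.344, 0.939, 0.006], [0.939, -0.345, 0.021], [0.022, -0.002, -1.0]]
contact_force: [0.3, 0.6, -0.6]
width: 0.047
```

```bash
python3 - <<'E'
from plan import *
s=sensors.get_state()
print(s['tcp_pos'],s['width'],s['contact_force'],s['moment'])
im,d=viewer.capture('wrist'); cv2.imwrite('pics/w4.png',im)
E
```

```text
[ 0.44787105 -0.09382158  0.02077973] 0.04700403400138063 [ 0.31142261  0.59462166 -0.58552984] [-0.01052463 -0.05539622  0.03989289]
```

View pics/w4.png

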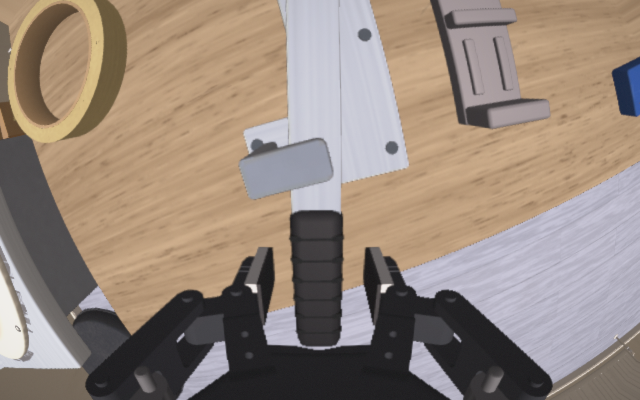

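Call:
{"op": "step_arm", "data": {"commands": [{"travel": [0,0,5],"rot": [0,0,0],"gripper": 0.55},{"travel": [0,0,9],"rot": [0,0,0],"gripper": 0.75},{"travel": [3,1,10],"rot": [0,0,4],"gripper": 0.75},{"travel": [8,3,10],"rot": [1,0,10],"gripper": 0.75},{"travel": [11.8,4.2,10],"rot": [1.2,-0.3,13.6],"gripper": 0.75}]}}

```text
time_s: 6.75
tcp_pos: [0.5676, -0.0511, 0.1211]
eef_rot: [[0.111, 0.994, 0.004], [0.993, -0.111, 0.043], [0.043, -0.0, -0.999]]
contact_force: [-0.7, 0.1, -0.3]
width: 0.064
```

```bash
python3 - <<'E'
from plan import *
s=sensors.get_state()
a=np.deg2rad(6.3); R=np.array([[np.sin(a),np.cos(a),0],[np.cos(a),-np.sin(a),0],[0,0,-1.]])
print(s['tcp_pos'],s['width'],s['contact_force'],delta(s['tcp_pos'],s['eef_rot'],np.array([.5661,-.0514,.008]),R))
A=[]
for n in ['scene','side']:
    im,d=viewer.capture(n); cv2.imwrite(f'pics/{n}5.png',cv2.resize(im[120:310,180:440],None,fx=3,fy=3)); P=pts(n,d)[d>0]; A.append(P)
P=np.vstack(A)
def sel(x0,x1,y0,y1,z0,z1): return P[(P[:,0]>x0)&(P[:,0]<x1)&(P[:,1]>y0)&(P[:,1]<y1)&(P[:,2]>z0)&(P[:,2]<z1)]
D=np.array([.107,.994]);L=np.array([-.994,.107])
for nm,q in dict(foot=sel(.54,.61,.085,.125,.005,.05),tab=sel(.53,.61,-.08,-.03,.032,.045),ridge=sel(.53,.61,-.035,.06,.019,.03)).items():
    if len(q): print(nm,len(q),np.percentile(q[:,:2]@L,[1,5,95,99]).round(4),np.percentile(q[:,:2]@D,[1,5,50,95,99]).round(4),np.percentile(q[:,2],[1,5,95]).round(4))
E
```

```text
[ 0.56760265 -0.05113007  0.12112058] 0.06399478177952846 [-0.70701535  0.08230777 -0.30214848] ([-0.15, -0.03, -11.31], [-2.5, 0.3, 0.1])
foot 389 [-0.5903 -0.5881 -0.5507 -0.5502] [0.1512 0.1521 0.1554 0.1693 0.1749] [0.018  0.0203 0.0483]
tab 207 [-0.5879 -0.5857 -0.5504 -0.5493] [0.0043 0.0049 0.0076 0.0137 0.016 ] [0.0323 0.0331 0.0398]
ridge 156 [-0.5889 -0.5865 -0.5496 -0.549 ] [0.056  0.0563 0.0593 0.0643 0.0656] [0.0192 0.0197 0.0258]
```

View pics/scene5.png

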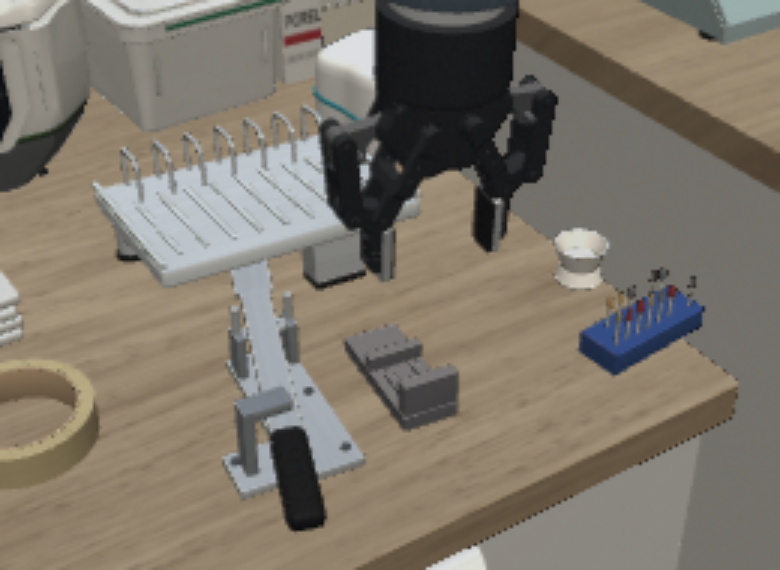

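View pics/side5.png

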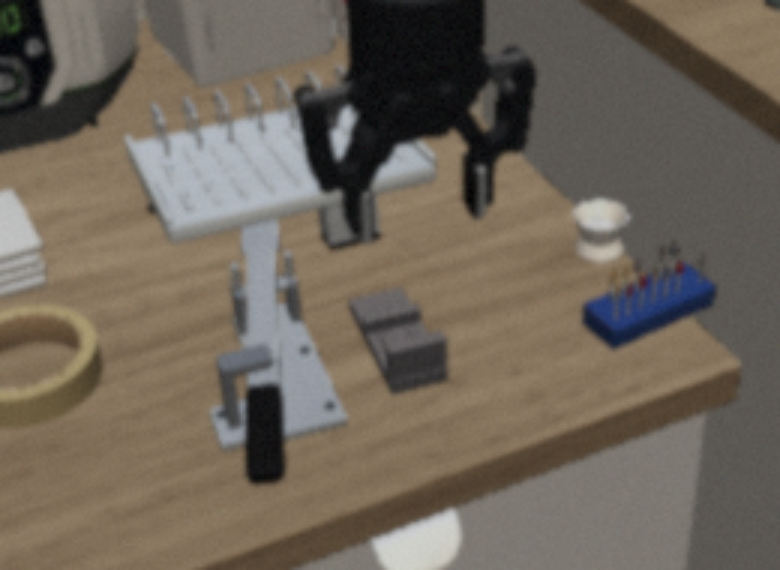

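```bash
python3 - <<'E'
from plan import *
A=[]
for n in ['scene','side']:
    im,d=viewer.capture(n); P=pts(n,d)[d>0]; A.append(P)
P=np.vstack(A)
D=np.array([.107,.994]);L=np.array([-.994,.107])
a=P[:,:2]@D; l=P[:,:2]@L
# foot front face
m=(l>-.589)&(l<-.552)&(a>.145)&(a<.165)&(P[:,2]>.022)&(P[:,2]<.046)
for lo in np.arange(-.588,-.552,.006):
    k=m&(l>=lo)&(l<lo+.006); print(round(lo,3),k.sum(),np.median(a[k]).round(4) if k.sum() else '')
# plate front edge: along min for z .055-.08 per lateral bin
for lo in np.arange(-.64,-.44,.02):
    k=(l>=lo)&(l<lo+.006)&(a>.10)&(a<.2)&(P[:,2]>.052)&(P[:,2]<.085)
    print('edge',round(lo,3),k.sum(),np.percentile(a[k],3).round(4) if k.sum()>5 else '', np.median(P[k&(a<.155),2]).round(4) if k.sum()>5 else '')
E
```

```text
-0.588 51 0.1554
-0.582 24 0.1552
-0.576 24 0.1551
-0.57 27 0.1553
-0.564 43 0.1545
-0.558 57 0.1545
edge -0.64 9 0.1525 0.0679
edge -0.62 39 0.1514 0.0663
edge -0.6 25 0.1493 0.0699
edge -0.58 19 0.1486 0.0629
edge -0.56 48 0.1475 0.0672
edge -0.54 89 0.1461 0.0702
edge -0.52 84 0.1455 0.0699
edge -0.5 122 0.1373 0.0652
edge -0.48 95 0.1364 0.0708
edge -0.46 98 0.1432 0.0717
```

Call:
{"op": "step_arm", "data": {"commands": [{"travel": [-0.15,0,-4],"rot": [-2.5,0.3,0],"gripper": 0.75},{"travel": [-0.15,0,-8],"rot": [-2.5,0.3,0],"gripper": 0.75},{"travel": [-0.15,0,-10.5],"rot": [-2.5,0.3,0],"gripper": 0.75},{"travel": [-0.15,0,-11.3],"rot": [-2.5,0.3,0],"gripper": 0.75},{"travel": [-0.15,0,-11.3],"rot": [-2.5,0.3,0],"gripper": 0.75}]}}

```text
time_s: 7.58
tcp_pos: [0.5638, -0.0521, 0.008]
eef_rot: [[0.115, 0.993, -0.002], [0.993, -0.115, -0.001], [-0.001, -0.002, -1.0]]
contact_force: [-0.7, 0.9, 0.4]
width: 0.0643
```

```bash
python3 - <<'E'
from plan import *
s=sensors.get_state()
print(s['tcp_pos'],s['width'],s['contact_force'])
im,d=viewer.capture('wrist'); cv2.imwrite('pics/w6.png',im)
E
```

```text
[ 0.56376624 -0.05208073  0.00800457] 0.0643225894817305 [-0.72986117  0.86857345  0.41787999]
```

View pics/w6.png

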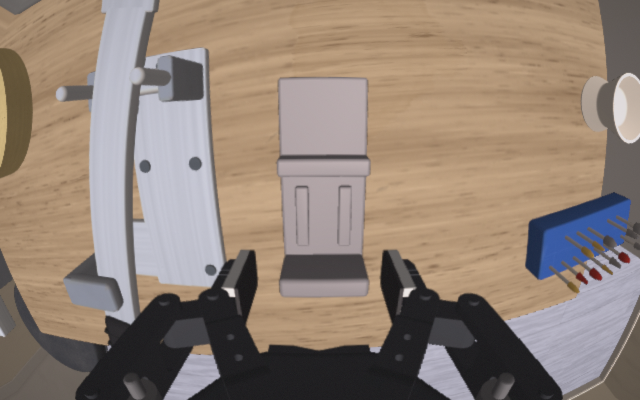

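Call:
{"op": "step_arm", "data": {"commands": [{"travel": [0,0,0],"rot": [0,0,0],"gripper": 0.2},{"travel": [0,0,0],"rot": [0,0,0],"gripper": 0.2},{"travel": [0,0,0],"rot": [0,0,0],"gripper": 0.2},{"travel": [0,0,0],"rot": [0,0,0],"gripper": 0.2}], "grip_force": 25}}

```text
time_s: 8.12
tcp_pos: [0.5648, -0.052, 0.0089]
eef_rot: [[0.114, 0.993, -0.0], [0.993, -0.114, -0.001], [-0.001, -0.0, -1.0]]
contact_force: [-2.6, -0.7, 9.0]
width: 0.0398
```

```bash
python3 - <<'E'
from plan import *
s=sensors.get_state()
print(s['tcp_pos'],s['eef_rot'].round(3),s['width'],s['contact_force'],s['moment'])
im,d=viewer.capture('wrist'); cv2.imwrite('pics/w7.png',im)
E
```

```text
[ 0.56476683 -0.05203684  0.0088835 ] [[ 0.114  0.993 -0.   ]
 [ 0.993 -0.114 -0.001]
 [-0.001 -0.    -1.   ]] 0.03977558392303808 [-2.5619776  -0.70858171  9.00673814] [-0.10154032  0.20705526 -0.02683635]
```

View pics/w7.png

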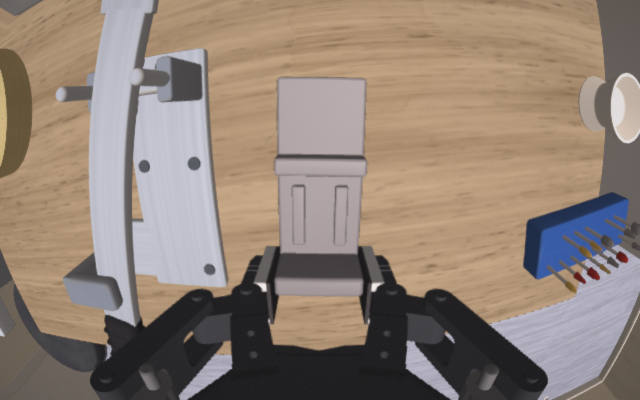

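Call:
{"op": "step_arm", "data": {"commands": [{"travel": [0.15,1.5,0.1],"rot": [0,0,0],"gripper": 0.2},{"travel": [0.35,3.5,0.1],"rot": [0,0,0.5],"gripper": 0.2},{"travel": [0.6,5.5,0.1],"rot": [0,0,1],"gripper": 0.2},{"travel": [0.8,7.5,0.1],"rot": [0,0,1],"gripper": 0.2},{"travel": [0.8,7.5,0.1],"rot": [0,0,1],"gripper": 0.2}]}}

```text
time_s: 8.8
tcp_pos: [0.5725, 0.0252, 0.0089]
eef_rot: [[0.095, 0.996, -0.001], [0.996, -0.095, -0.0], [-0.001, -0.001, -1.0]]
contact_force: [0.0, 3.6, 4.4]
width: 0.0393
```

```bash
python3 - <<'E'
from plan import *
s=sensors.get_state()
print(s['tcp_pos'],s['eef_rot'].round(3),s['width'],s['contact_force'],s['moment'])
im,d=viewer.capture('wrist'); cv2.imwrite('pics/w8.png',im)
E
```

```text
[0.57254507 0.02517942 0.00892344] [[ 0.095  0.996 -0.001]
 [ 0.996 -0.095 -0.   ]
 [-0.001 -0.001 -1.   ]] 0.03933976838772534 [0.00508492 3.61076872 4.42103939] [ 0.59046079 -0.11704029  0.11536012]
```

View pics/w8.png

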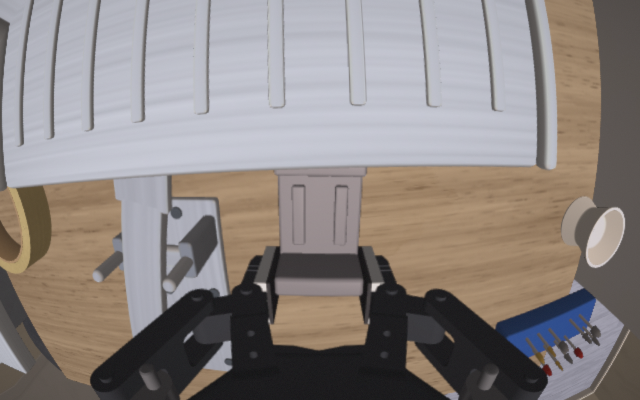

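Call:
{"op": "step_arm", "data": {"commands": [{"travel": [0.05,0.5,0],"rot": [0,0,0],"gripper": 0.2},{"travel": [0.1,0.9,0],"rot": [0,0,0],"gripper": 0.2},{"travel": [0.1,1.1,0],"rot": [0,0,0],"gripper": 0.2},{"travel": [0.1,1.1,0],"rot": [0,0,0],"gripper": 0.2}]}}

```text
time_s: 9.35
tcp_pos: [0.5735, 0.0336, 0.0089]
eef_rot: [[0.097, 0.995, -0.001], [0.995, -0.097, -0.001], [-0.001, -0.001, -1.0]]
contact_force: [-0.2, -2.4, 4.7]
width: 0.0397
```

Call:
{"op": "step_arm", "data": {"commands": [{"travel": [0,0.15,0],"rot": [0,0,0],"gripper": 0.2},{"travel": [0,0.15,0],"rot": [0,0,0],"gripper": 0.2}]}}

```text
time_s: 9.6
tcp_pos: [0.5735, 0.0344, 0.0089]
eef_rot: [[0.097, 0.995, -0.001], [0.995, -0.097, -0.002], [-0.002, -0.001, -1.0]]
contact_force: [0.6, -10.5, 5.3]
width: 0.0395
```

Call:
{"op": "step_arm", "data": {"commands": [{"travel": [0,0.15,0],"rot": [0,0,0],"gripper": 0.2},{"travel": [0,0.15,0],"rot": [0,0,0],"gripper": 0.2}]}}

```text
time_s: 9.85
tcp_pos: [0.5735, 0.0353, 0.0089]
eef_rot: [[0.097, 0.995, -0.001], [0.995, -0.097, -0.002], [-0.003, -0.001, -1.0]]
contact_force: [-0.3, -16.4, 5.2]
width: 0.0395
```

```bash
python3 - <<'E'
from plan import *
s=sensors.get_state(); print(s['tcp_pos'],s['contact_force'])
A=[]
for n in ['scene','side']:
    im,d=viewer.capture(n); cv2.imwrite(f'pics/{n}9.png',cv2.resize(im[130:290,220:420],None,fx=3.8,fy=3.6)); A.append(pts(n,d)[d>0])
im,d=viewer.capture('wrist'); cv2.imwrite('pics/w9.png',im)
P=np.vstack(A)
D=np.array([.107,.994]);L=np.array([-.994,.107])
a=P[:,:2]@D; l=P[:,:2]@L
m=(l>-.592)&(l<-.545)&(a>.08)&(a<.2)&(P[:,2]>.004)&(P[:,2]<.046)
for z in np.arange(.004,.046,.004):
    k=m&(P[:,2]>=z)&(P[:,2]<z+.004); print(z.round(3),k.sum(),np.percentile(a[k],[5,50,95]).round(4) if k.sum() else '',np.percentile(l[k],[2,98]).round(4) if k.sum() else '')
E
```

```text
[0.57352548 0.03528956 0.00892032] [ -0.26305779 -16.39741938   5.1681106 ]
0.004 58 [0.0908 0.0938 0.096 ] [-0.585  -0.5472]
0.008 59 [0.0918 0.0942 0.1438] [-0.5866 -0.5512]
0.012 130 [0.0882 0.1343 0.1479] [-0.589  -0.5471]
0.016 97 [0.0863 0.0945 0.1467] [-0.5909 -0.5471]
0.02 87 [0.0871 0.0946 0.1547] [-0.5908 -0.5457]
0.024 102 [0.0862 0.0944 0.1565] [-0.5913 -0.5468]
0.028 83 [0.0868 0.0938 0.1586] [-0.59  -0.546]
0.032 97 [0.0863 0.0941 0.1637] [-0.5899 -0.5475]
0.036 126 [0.0875 0.0973 0.1568] [-0.589  -0.5503]
0.04 33 [0.0863 0.0959 0.1651] [-0.5914 -0.5462]
0.044 15 [0.0854 0.0898 0.1609] [-0.5907 -0.5456]
```

View pics/scene9.png

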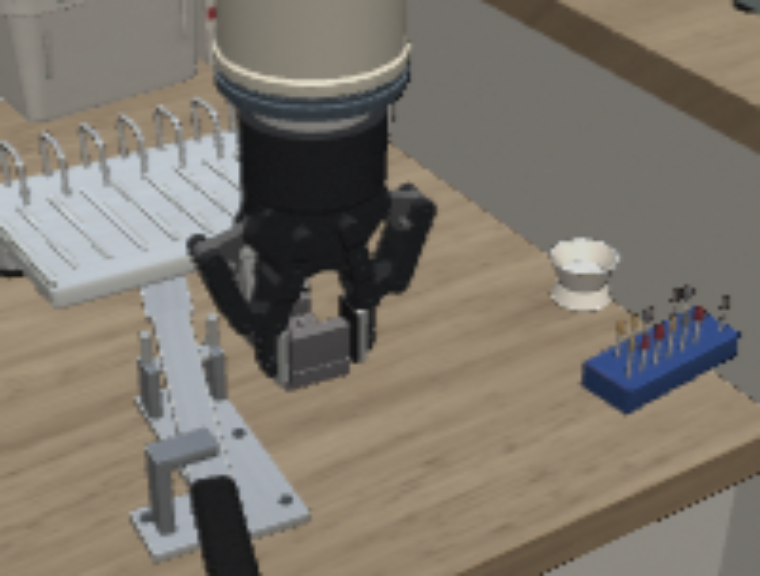

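View pics/side9.png

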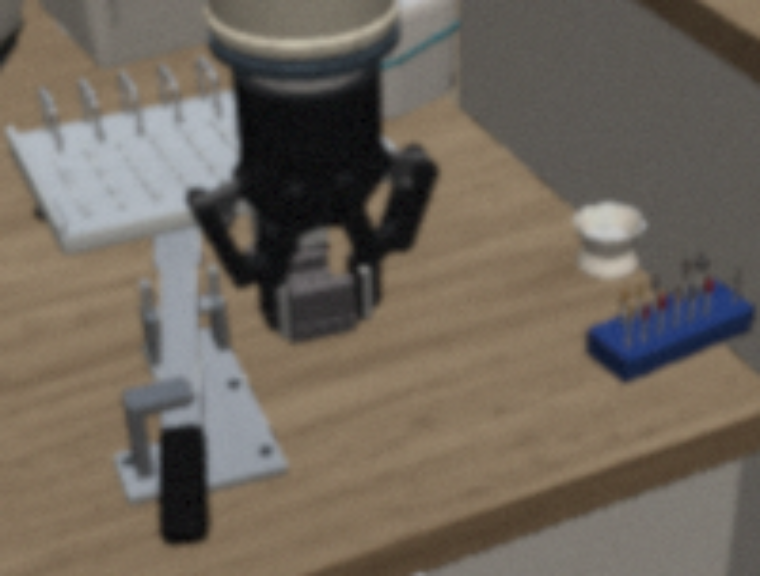

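View pics/w9.png

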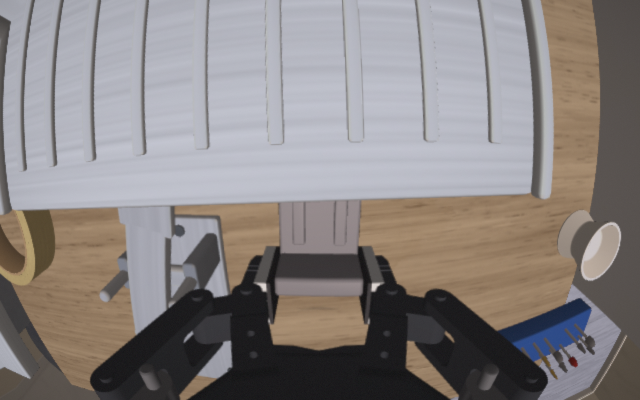

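Call:
{"op": "step_arm", "data": {"commands": [{"travel": [0,-0.3,0],"rot": [0,0,0],"gripper": 0.2},{"travel": [0,-0.3,0],"rot": [0,0,0],"gripper": 0.7},{"travel": [0,-0.3,0],"rot": [0,0,0],"gripper": 0.7},{"travel": [0,-0.3,0],"rot": [0,0,0],"gripper": 0.7},{"travel": [0,-0.3,0],"rot": [0,0,0],"gripper": 0.7}]}}

```text
time_s: 10.62
tcp_pos: [0.5754, 0.0339, 0.0101]
eef_rot: [[0.097, 0.995, 0.002], [0.995, -0.097, -0.001], [-0.0, 0.002, -1.0]]
contact_force: [6.6, 2.1, 20.7]
width: 0.0599
```

Call:
{"op": "step_arm", "data": {"commands": [{"travel": [0,0,4],"rot": [0,0,0],"gripper": 0.7},{"travel": [0,-1,9],"rot": [0,0,0],"gripper": 0.55},{"travel": [-4,-6,11],"rot": [0,0,0],"gripper": 0.55},{"travel": [-8,-10,11],"rot": [0,0,-6],"gripper": 0.55},{"travel": [-11,-12,11],"rot": [0,0,-14],"gripper": 0.55}]}}

```text
time_s: 11.25
tcp_pos: [0.4613, -0.0875, 0.119]
eef_rot: [[0.34, 0.94, -0.002], [0.94, -0.34, -0.0], [-0.001, -0.002, -1.0]]
contact_force: [0.5, 0.3, -0.9]
width: 0.0471
```

```bash
python3 - <<'E'
from plan import *
s=sensors.get_state()
th=-.017
p,R=tool(th,-.25); 
print(s['time_s'],s['tcp_pos'],s['width'],s['contact_force'],delta(s['tcp_pos'],s['eef_rot'],p,R))
A=[]
for n in ['scene','side']:
    im,d=viewer.capture(n); cv2.imwrite(f'pics/{n}10.png',cv2.resize(im[130:320,200:420],None,fx=3.5,fy=3.1)); A.append(pts(n,d)[d>0])
im,d=viewer.capture('wrist'); cv2.imwrite('pics/w10.png',im)
P=np.vstack(A)
D=np.array([.107,.994]);L=np.array([-.994,.107])
a=P[:,:2]@D; l=P[:,:2]@L
m=(l>-.597)&(l<-.540)&(a>.08)&(a<.2)&(P[:,2]>.004)&(P[:,2]<.046)
for z in np.arange(.004,.046,.004):
    k=m&(P[:,2]>=z)&(P[:,2]<z+.004); print(z.round(3),k.sum(),np.percentile(a[k],[5,50,95]).round(4) if k.sum() else '',np.percentile(l[k],[2,98]).round(4) if k.sum() else '')
k=m&(a<.11)&(P[:,2]>.02);print('tab',np.percentile(l[k],[2,98]),np.percentile(a[k],[2,98]))
k=m&(a>.148)&(P[:,2]>.026);print('foot',np.percentile(l[k],[2,98]),np.percentile(a[k],[2,50]))
E
```

```text
11.25 [ 0.46130956 -0.0874786   0.11898999] 0.04712335043716583 [ 0.50721284  0.2732157  -0.94338199] ([-1.41, -0.61, -9.75], [0.9, -0.5, -0.2])
0.004 78 [0.0903 0.0939 0.1687] [-0.5856 -0.5466]
0.008 108 [0.0906 0.1187 0.1729] [-0.585  -0.5468]
0.012 158 [0.0913 0.1323 0.1468] [-0.5857 -0.5472]
0.016 82 [0.091  0.1296 0.1504] [-0.5846 -0.5471]
0.02 112 [0.0908 0.1443 0.1595] [-0.5853 -0.5473]
0.024 80 [0.0911 0.1445 0.1595] [-0.59   -0.5474]
0.028 65 [0.0912 0.0931 0.1649] [-0.5882 -0.5473]
0.032 79 [0.0908 0.0936 0.1671] [-0.5869 -0.547 ]
0.036 95 [0.0907 0.097  0.1625] [-0.5871 -0.5486]
0.04 32 [0.0963 0.1561 0.1638] [-0.5877 -0.5491]
0.044 6 [0.1557 0.1568 0.1607] [-0.5891 -0.5517]
tab [-0.58548485 -0.54696933] [0.08972779 0.10051503]
foot [-0.58917121 -0.54993711] [0.15324119 0.15644179]
```

View pics/side10.png

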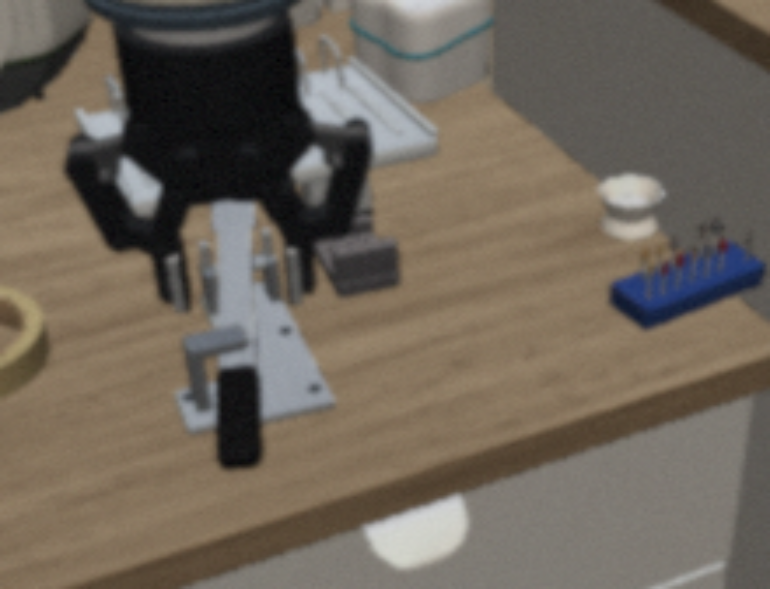

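View pics/scene10.png

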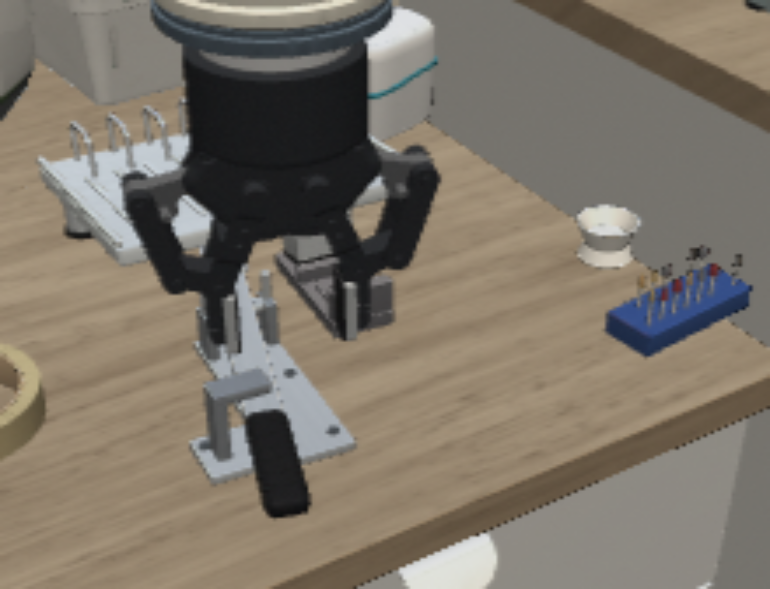

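View pics/w10.png

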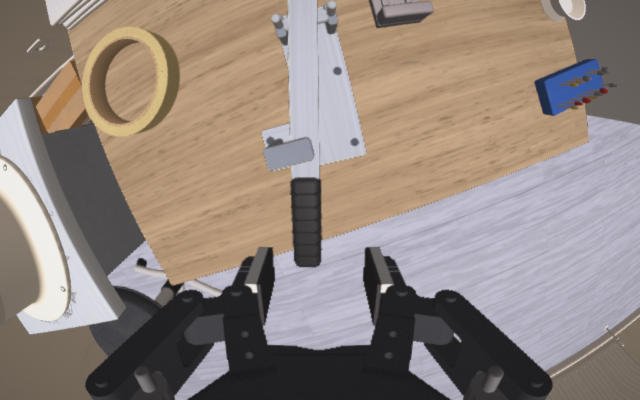

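Call:
{"op": "step_arm", "data": {"commands": [{"travel": [4,3,0],"rot": [0,0,4],"gripper": 0.25},{"travel": [8.5,6.5,0],"rot": [0,0,10],"gripper": 0.25},{"travel": [10.8,8.6,-3],"rot": [0,0,14],"gripper": 0.25},{"travel": [10.8,8.6,-8],"rot": [0,0,14],"gripper": 0.25},{"travel": [10.8,8.6,-10.8],"rot": [0,0,14],"gripper": 0.25}]}}

```text
time_s: 12.02
tcp_pos: [0.5711, 0.0014, 0.0082]
eef_rot: [[0.094, 0.996, -0.004], [0.996, -0.094, -0.001], [-0.001, -0.004, -1.0]]
contact_force: [0.4, -0.5, -0.2]
width: 0.0215
```

Call:
{"op": "step_arm", "data": {"commands": [{"travel": [0.1,1.0,0],"rot": [0,0,0],"gripper": 0.25},{"travel": [0.2,1.9,0],"rot": [0,0,0],"gripper": 0.25},{"travel": [0.2,2.2,0],"rot": [0,0,0],"gripper": 0.25},{"travel": [0.2,2.2,0],"rot": [0,0,0],"gripper": 0.25}]}}

```text
time_s: 12.52
tcp_pos: [0.5744, 0.0222, 0.0124]
eef_rot: [[0.095, 0.995, 0.001], [0.995, -0.095, -0.002], [-0.002, 0.001, -1.0]]
contact_force: [-0.6, -6.2, -2.7]
width: 0.0213
```

```bash
python3 - <<'E'
from plan import *
s=sensors.get_state(); print(s['tcp_pos'],s['tcp_pos'][:2]@np.array([.107,.994]),s['tcp_pos'][:2]@np.array([-.994,.107]),s['contact_force'],s['width'])
im,d=viewer.capture('wrist'); cv2.imwrite('pics/w11.png',im)
E
```

```text
[0.57444902 0.02224925 0.01240483] 0.0835817972989872 -0.568621661385664 [-0.6466823  -6.20070731 -2.71278927] 0.021301177443588032
```

View pics/w11.png

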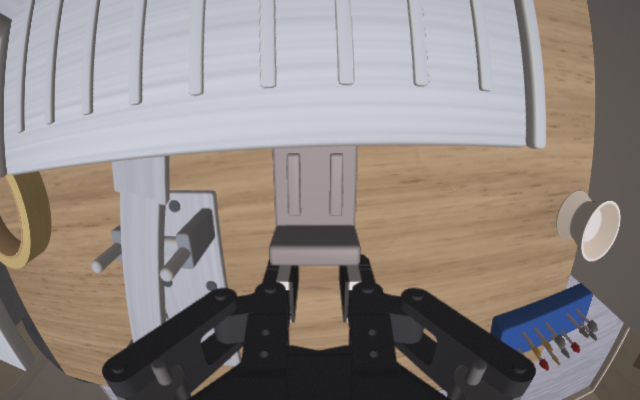

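Call:
{"op": "step_arm", "data": {"commands": [{"travel": [0,0.2,0],"rot": [0,0,0],"gripper": 0.25},{"travel": [0,0.2,0],"rot": [0,0,0],"gripper": 0.25}]}}

```text
time_s: 12.82
tcp_pos: [0.5746, 0.0237, 0.0125]
eef_rot: [[0.096, 0.995, 0.001], [0.995, -0.096, -0.002], [-0.002, 0.001, -1.0]]
contact_force: [0.3, -12.6, -2.2]
width: 0.0219
```

Call:
{"op": "step_arm", "data": {"commands": [{"travel": [0,0.15,0],"rot": [0,0,0],"gripper": 0.25},{"travel": [0,0.15,0],"rot": [0,0,0],"gripper": 0.25}]}}

```text
time_s: 13.08
tcp_pos: [0.5746, 0.025, 0.0125]
eef_rot: [[0.096, 0.995, 0.001], [0.995, -0.096, -0.002], [-0.002, 0.001, -1.0]]
contact_force: [0.1, -14.0, -1.7]
width: 0.0211
```

Call:
{"op": "step_arm", "data": {"commands": [{"travel": [0,-1.5,0],"rot": [0,0,0],"gripper": 0.25},{"travel": [-0.3,-3,4],"rot": [0,0,0],"gripper": 0.4},{"travel": [-3,-6,9],"rot": [0,0,-4],"gripper": 0.55},{"travel": [-8,-10,10.5],"rot": [0,0,-10],"gripper": 0.55},{"travel": [-12.7,-11.9,10.5],"rot": [0.8,-0.4,-14],"gripper": 0.55}]}}

```text
time_s: 13.7
tcp_pos: [0.4465, -0.095, 0.1179]
eef_rot: [[0.337, 0.941, 0.012], [0.941, -0.337, 0.011], [0.014, 0.007, -1.0]]
contact_force: [0.7, -1.3, -0.6]
width: 0.0469
```

```bash
python3 - <<'E'
from plan import *
s=sensors.get_state()
p,R=tool(-.017,-.25)
print(s['time_s'],s['tcp_pos'],s['dq'].round(),delta(s['tcp_pos'],s['eef_rot'],np.array([.4479,-.0938,.0208]),R))
A=[]
for n in ['scene','side']:
    im,d=viewer.capture(n); cv2.imwrite(f'pics/{n}12.png',cv2.resize(im[130:320,200:420],None,fx=3.5,fy=3.1)); A.append(pts(n,d)[d>0])
im,d=viewer.capture('wrist'); cv2.imwrite('pics/w12.png',im)
P=np.vstack(A)
D=np.array([.107,.994]);L=np.array([-.994,.107])
a=P[:,:2]@D; l=P[:,:2]@L
m=(l>-.597)&(l<-.540)&(a>.08)&(a<.2)&(P[:,2]>.004)&(P[:,2]<.046)
k=m&(a<.112)&(P[:,2]>.02);print('tab',np.percentile(l[k],[2,98]),np.percentile(a[k],[2,98]))
k=m&(a>.148)&(P[:,2]>.026);print('foot',np.percentile(l[k],[2,98]),np.percentile(a[k],[2,50]))
E
```

```text
13.7 [ 0.44648361 -0.09498157  0.11793258] [-40. -23.  53.  10. -30. -15.] ([0.14, 0.12, -9.71], [0.3, 0.3, -0.3])
tab [-0.58540517 -0.54752273] [0.09572789 0.10630157]
foot [-0.58954477 -0.56502586] [0.15759719 0.16099936]
```

View pics/w12.png

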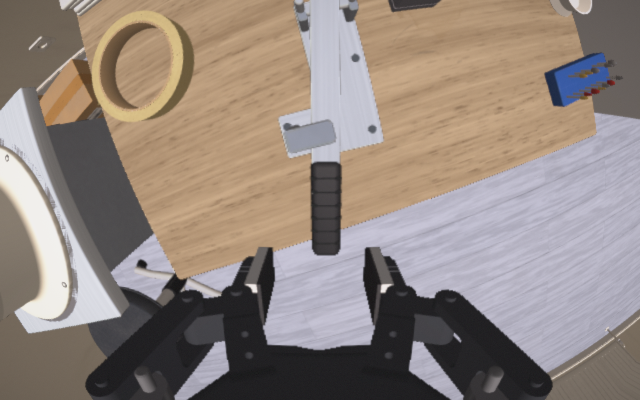

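Call:
{"op": "step_arm", "data": {"commands": [{"travel": [0,0,-4],"rot": [0,0,0],"gripper": 0.55},{"travel": [0,0,-8],"rot": [0,0,0],"gripper": 0.55},{"travel": [0,0,-9.6],"rot": [0,0,0],"gripper": 0.55},{"travel": [0,0,-9.6],"rot": [0,0,0],"gripper": 0.55}]}}

```text
time_s: 14.35
tcp_pos: [0.4468, -0.0932, 0.0193]
eef_rot: [[0.334, 0.943, 0.006], [0.943, -0.334, 0.013], [0.014, 0.001, -1.0]]
contact_force: [0.7, 0.7, 0.8]
width: 0.0471
```

Call:
{"op": "step_arm", "data": {"commands": [{"travel": [0,0,0],"rot": [0,0,0],"gripper": 0.0},{"travel": [0,0,0],"rot": [0,0,0],"gripper": 0.0},{"travel": [0,0,0],"rot": [0,0,0],"gripper": 0.0}], "grip_force": 40}}

```text
time_s: 14.72
tcp_pos: [0.447, -0.0935, 0.0206]
eef_rot: [[0.335, 0.942, 0.009], [0.942, -0.335, 0.012], [0.014, 0.004, -1.0]]
contact_force: [1.3, 1.9, 5.9]
width: 0.0215
```

```bash
python3 - <<'E'
from plan import *
s=sensors.get_state()
print(s['time_s'],s['tcp_pos'],s['contact_force'],s['width'],delta(s['tcp_pos'],s['eef_rot'],*tool(-.017,-.25)))
im,d=viewer.capture('wrist'); cv2.imwrite('pics/w13.png',im)
p0,R0=tool(-.017,-.25)
for th,ps in [(-.04,-.25),(-.065,-.25),(-.065,-.2),(-.065,-.15),(-.065,-.1),(-.065,-.05),(-.065,0)]: print(th,ps,delta(p0,R0,*tool(th,ps)))
E
```

```text
14.725 [ 0.44699679 -0.09351643  0.02057534] [1.25038545 1.89693919 5.90693457] 0.021503915529748115 ([0.03, -0.01, 0.09], [0.2, 0.2, -0.5])
-0.04 -0.25 ([0.02, 0.05, -0.34], [1.2, -0.5, 0.0])
-0.065 -0.25 ([0.04, 0.11, -0.72], [2.6, -0.9, 0.0])
-0.065 -0.2 ([0.74, -0.13, -0.72], [2.6, -0.9, 2.9])
-0.065 -0.15 ([1.46, -0.33, -0.72], [2.6, -0.8, 5.7])
-0.065 -0.1 ([2.18, -0.49, -0.72], [2.6, -0.7, 8.6])
-0.065 -0.05 ([2.91, -0.62, -0.72], [2.7, -0.7, 11.5])
-0.065 0 ([3.65, -0.72, -0.72], [2.7, -0.6, 14.3])
```

View pics/w13.png

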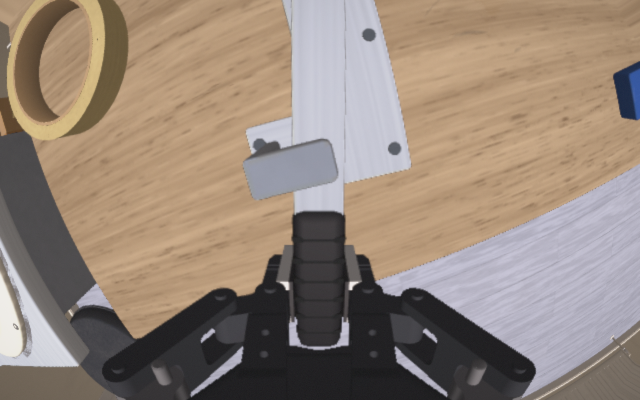

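Call:
{"op": "step_arm", "data": {"commands": [{"travel": [0,0.05,-0.35],"rot": [1.2,-0.5,0],"gripper": 0.0},{"travel": [0,0.1,-0.65],"rot": [2.4,-0.8,0],"gripper": 0.0},{"travel": [0,0.1,-0.65],"rot": [2.4,-0.8,0],"gripper": 0.0}]}}

```text
time_s: 15.15
tcp_pos: [0.4469, -0.0924, 0.0139]
eef_rot: [[0.335, 0.942, 0.022], [0.94, -0.336, 0.055], [0.059, 0.003, -0.998]]
contact_force: [2.7, 6.6, 7.3]
width: 0.0215
```

Call:
{"op": "step_arm", "data": {"commands": [{"travel": [0.7,-0.2,0],"rot": [0,0,2.9],"gripper": 0.0},{"travel": [1.4,-0.4,0],"rot": [0,0,5.7],"gripper": 0.0},{"travel": [2.1,-0.6,0],"rot": [0,0,8.5],"gripper": 0.0},{"travel": [2.7,-0.7,0],"rot": [0,0,10.8],"gripper": 0.0},{"travel": [2.7,-0.7,0],"rot": [0,0,10.8],"gripper": 0.0}]}}

```text
time_s: 15.78
tcp_pos: [0.4746, -0.0997, 0.014]
eef_rot: [[0.152, 0.988, 0.013], [0.987, -0.152, 0.057], [0.058, 0.004, -0.998]]
contact_force: [3.2, 1.3, 5.9]
width: 0.0217
```

```bash
python3 - <<'E'
from plan import *
s=sensors.get_state()
print(s['time_s'],s['tcp_pos'],s['contact_force'],s['width'],delta(s['tcp_pos'],s['eef_rot'],*tool(-.065,-.06)))
im,d=viewer.capture('wrist'); cv2.imwrite('pics/w14.png',im)
A=[]
for n in ['scene','side']:
    im,d=viewer.capture(n); cv2.imwrite(f'pics/{n}14.png',cv2.resize(im[130:320,200:420],None,fx=3.5,fy=3.1)); A.append(pts(n,d)[d>0])
P=np.vstack(A)
D=np.array([.107,.994]);L=np.array([-.994,.107])
a=P[:,:2]@D; l=P[:,:2]@L
m=(l>-.597)&(l<-.535)&(a>.08)&(a<.2)&(P[:,2]>.004)&(P[:,2]<.046)
k=m&(a<.112)&(P[:,2]>.02);print('tab',k.sum(),np.percentile(l[k],[2,98]),np.percentile(a[k],[2,98]))
k=m&(a>.148)&(P[:,2]>.026);print('foot',k.sum(),np.percentile(l[k],[2,98]),np.percentile(a[k],[2,50]))
p0,R0=tool(-.065,-.06)
for th in (-.02,.02,.05,.08,.11): print(th,delta(p0,R0,*tool(th,-.06)))
E
```

```text
15.775 [ 0.47464322 -0.0996604   0.0140483 ] [3.22882739 1.28020864 5.90057336] 0.02171709842786434 ([0.03, 0.0, 0.02], [0.4, 0.2, -0.4])
tab 104 [-0.58679964 -0.56405963] [0.09373286 0.10440039]Traceback (most recent call last):
  File "<stdin>", line 13, in <module>
    return _quantile_unchecked(
        a, q, axis, out, overwrite_input, method, keepdims, weights)
    return _ureduce(a,
                    func=_quantile_ureduce_func,
    ...<5 lines>...
                    overwrite_input=overwrite_input,
                    method=method)
    r = func(a, **kwargs)
    result = _quantile(arr,
                       quantiles=q,
    ...<2 lines>...
                       out=out,
                       weights=wgt)
    slices_having_nans = np.isnan(arr[-1, ...])
                                  ~~~^^^^^^^^^
IndexError: index -1 is out of bounds for axis 0 with size 0
```

View pics/w14.png

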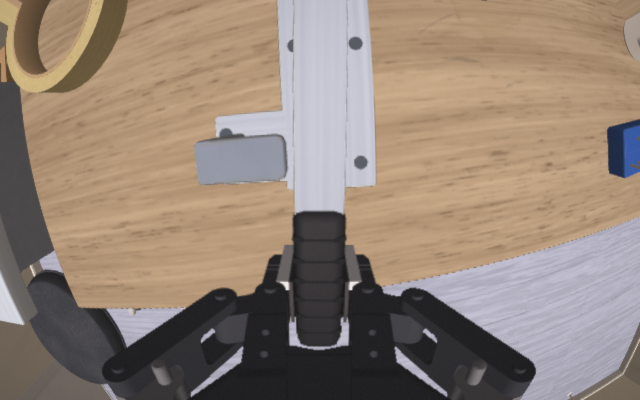

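View pics/scene14.png

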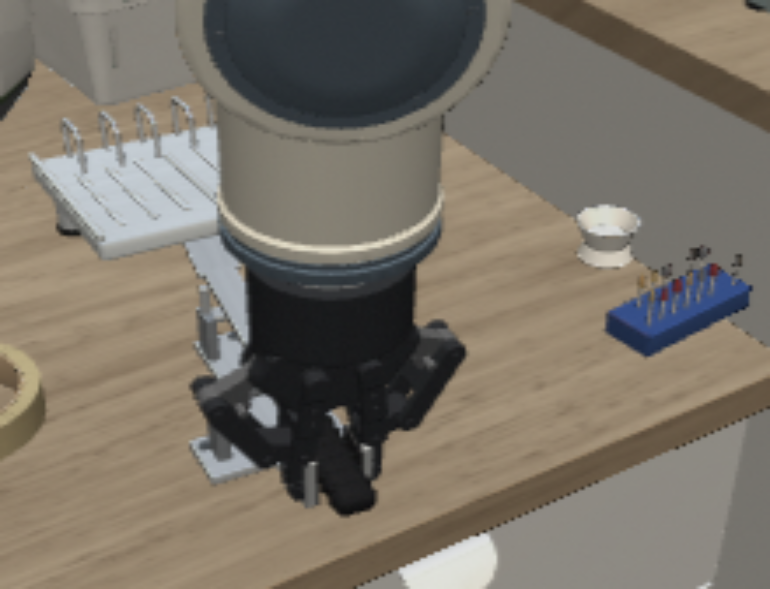

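Call:
{"op": "step_arm", "data": {"commands": [{"travel": [0,-0.05,0.45],"rot": [-1.7,0.3,0],"gripper": 0.0},{"travel": [0,-0.1,0.9],"rot": [-3.4,0.5,0],"gripper": 0.0},{"travel": [0,-0.13,1.3],"rot": [-4.9,0.8,0],"gripper": 0.0},{"travel": [0,-0.18,1.75],"rot": [-6.6,1.0,0],"gripper": 0.0}]}}

```text
time_s: 16.42
tcp_pos: [0.4743, -0.1019, 0.0317]
eef_rot: [[0.153, 0.988, -0.005], [0.986, -0.153, -0.06], [-0.06, 0.004, -0.998]]
contact_force: [2.3, -0.5, 1.1]
width: 0.0217
```

Call:
{"op": "step_arm", "data": {"commands": [{"travel": [0,-0.05,0.4],"rot": [-1.7,0.3,0],"gripper": 0.0},{"travel": [0,-0.05,0.4],"rot": [-1.7,0.3,0],"gripper": 0.0}]}}

```text
time_s: 16.68
tcp_pos: [0.4737, -0.1015, 0.0354]
eef_rot: [[0.151, 0.988, -0.011], [0.985, -0.151, -0.088], [-0.088, 0.002, -0.996]]
contact_force: [1.0, -0.5, 0.7]
width: 0.0215
```

```bash
python3 - <<'E'
from plan import *
s=sensors.get_state()
print(s['time_s'],s['tcp_pos'],s['contact_force'],s['moment'],s['width'],delta(s['tcp_pos'],s['eef_rot'],*tool(.08,-.06)))
for n in ['scene','side']:
    im,d=viewer.capture(n); cv2.imwrite(f'pics/{n}15.png',cv2.resize(im[130:320,200:420],None,fx=3.5,fy=3.1))
E
```

```text
16.675 [ 0.47373885 -0.10147156  0.0353642 ] [ 1.03260763 -0.52128197  0.66303338] [ 0.0568826  -0.22411247 -0.14761452] 0.021463952346617823 ([0.08, -0.06, 0.07], [0.5, 0.0, -0.4])
```

View pics/side15.png

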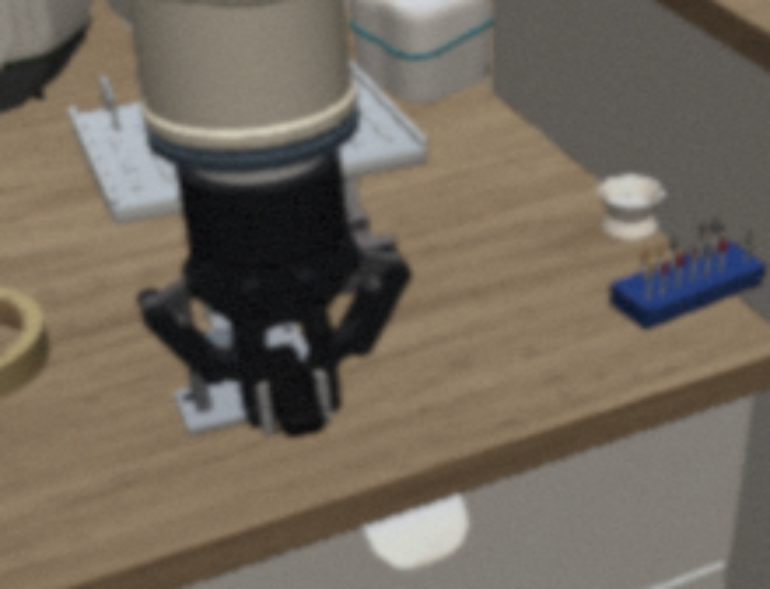

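Call:
{"op": "step_arm", "data": {"commands": [{"travel": [0.5,-0.05,0],"rot": [0,0,1.8],"gripper": 0.0},{"travel": [0.9,-0.1,0],"rot": [0,0,3.4],"gripper": 0.0},{"travel": [0.9,-0.1,0],"rot": [0,0,3.4],"gripper": 0.0}]}}

```text
time_s: 17.15
tcp_pos: [0.4825, -0.1028, 0.0347]
eef_rot: [[0.092, 0.996, -0.007], [0.992, -0.093, -0.088], [-0.088, 0.001, -0.996]]
contact_force: [1.0, 0.1, 1.2]
width: 0.0212
```

Call:
{"op": "step_arm", "data": {"commands": [{"travel": [0,0,0],"rot": [0,0,0],"gripper": 0.55},{"travel": [0,0,0],"rot": [0,0,0],"gripper": 0.55},{"travel": [0,0,0],"rot": [0,0,0],"gripper": 0.55},{"travel": [0,0,0],"rot": [0,0,0],"gripper": 0.55}]}}

```text
time_s: 17.65
tcp_pos: [0.4822, -0.1027, 0.0348]
eef_rot: [[0.093, 0.996, -0.007], [0.992, -0.093, -0.088], [-0.088, 0.001, -0.996]]
contact_force: [-0.1, 0.2, -0.3]
width: 0.0471
```

Call:
{"op": "step_arm", "data": {"commands": [{"travel": [0,0.4,5],"rot": [0,0,0],"gripper": 0.55},{"travel": [-2,-2,10],"rot": [0,0,0],"gripper": 0.55},{"travel": [-7,-7,15],"rot": [0,0,-5],"gripper": 0.55},{"travel": [-11,-13,18],"rot": [5,0,-15],"gripper": 0.55},{"travel": [-14,-18,20],"rot": [5,0,-20],"gripper": 0.55}]}}

```text
time_s: 18.27
tcp_pos: [0.3633, -0.2506, 0.22]
eef_rot: [[0.431, 0.902, -0.02], [0.902, -0.431, 0.006], [-0.003, -0.021, -1.0]]
contact_force: [1.7, -1.2, -0.2]
width: 0.0469
```

```bash
python3 - <<'E'
from plan import *
s=sensors.get_state()
print(s['time_s'],s['tcp_pos'],s['contact_force'],s['width'])
A=[]
for n in ['scene','side']:
    im,d=viewer.capture(n); cv2.imwrite(f'pics/{n}16.png',cv2.resize(im[130:320,200:420],None,fx=3.5,fy=3.1)); A.append(pts(n,d)[d>0])
P=np.vstack(A); np.save('P16.npy',P)
D=np.array([.107,.994]);L=np.array([-.994,.107])
a=P[:,:2]@D; l=P[:,:2]@L
m=(l>-.60)&(l<-.53)&(a>.08)&(a<.2)&(P[:,2]>.004)&(P[:,2]<.042)
for z in np.arange(.004,.046,.004):
    k=m&(P[:,2]>=z)&(P[:,2]<z+.004); print(z.round(3),k.sum(),np.percentile(a[k],[5,50,95]).round(4) if k.sum() else '',np.percentile(l[k],[2,98]).round(4) if k.sum() else '')
for nm,k in dict(tab=m&(a<.112)&(P[:,2]>.026),foot=m&(a>.15)&(P[:,2]>.026)).items():
    if k.sum(): print(nm,k.sum(),np.percentile(l[k],[2,98]).round(4),np.percentile(a[k],[2,50,98]).round(4))
E
```

```text
18.275 [ 0.36331486 -0.25055624  0.21999302] [ 1.66148581 -1.22628182 -0.1548054 ] 0.04690974122811326
0.004 40 [0.0952 0.097  0.1628] [-0.5884 -0.5451]
0.008 54 [0.0937 0.0974 0.1498] [-0.5863 -0.5454]
0.012 115 [0.0949 0.1366 0.1486] [-0.5845 -0.5457]
0.016 83 [0.0946 0.0992 0.1505] [-0.5853 -0.5447]
0.02 78 [0.0939 0.1458 0.1576] [-0.586  -0.5431]
0.024 104 [0.0944 0.1475 0.1585] [-0.5835 -0.5436]
0.028 74 [0.0942 0.0974 0.1589] [-0.5853 -0.5432]
0.032 75 [0.0941 0.0971 0.1587] [-0.583  -0.5457]
0.036 120 [0.0951 0.1004 0.1599] [-0.5851 -0.545 ]
0.04 15 [0.0957 0.1582 0.1609] [-0.5784 -0.5443]
0.044 0  
tab 197 [-0.5854 -0.5473] [0.0936 0.0965 0.1041]
foot 121 [-0.5814 -0.5431] [0.1532 0.1577 0.1619]
```

View pics/side16.png

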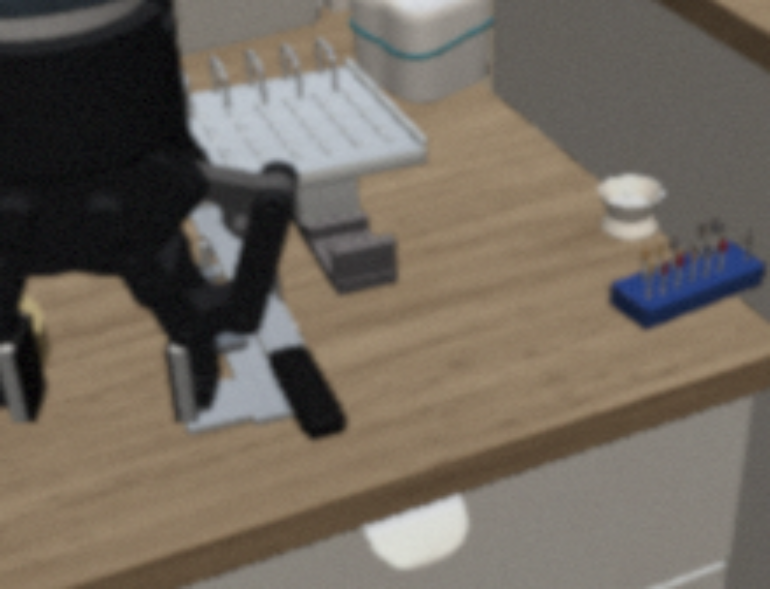

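View pics/scene16.png

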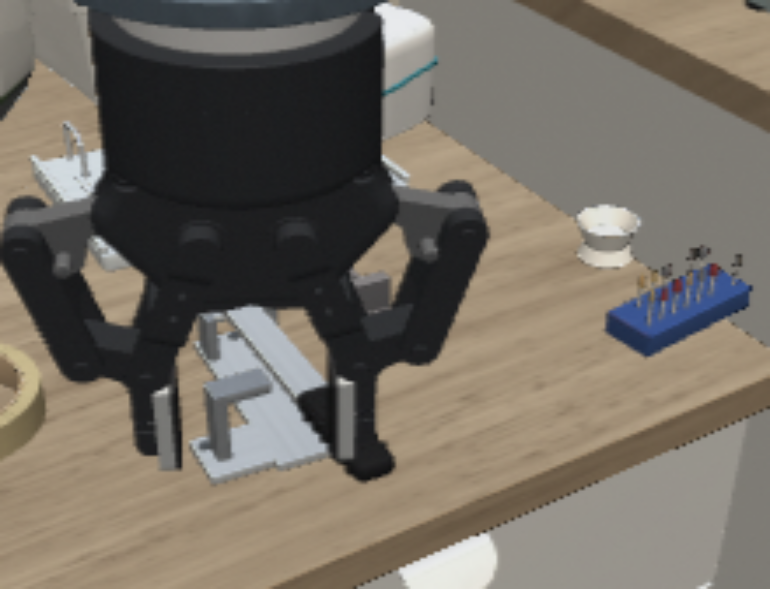

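Call:
{"op": "step_arm", "data": {"commands": [{"travel": [-4,-6,2],"rot": [0,0,-6],"gripper": 0.55},{"travel": [-8,-12,3],"rot": [0,0,-12],"gripper": 0.55},{"travel": [-11,-18,3],"rot": [0,0,-20],"gripper": 0.55},{"travel": [-14,-24,3],"rot": [0,0,-28],"gripper": 0.55},{"travel": [-14,-24,3],"rot": [0,0,-28],"gripper": 0.55}]}}

```text
time_s: 19.0
tcp_pos: [0.2227, -0.4914, 0.2484]
eef_rot: [[0.804, 0.594, -0.017], [0.595, -0.804, 0.015], [-0.005, -0.022, -1.0]]
contact_force: [1.4, 0.8, 1.1]
width: 0.047
```

Call:
{"op": "step_arm", "data": {"commands": [{"travel": [0,0,0],"rot": [0,0,0],"gripper": 0.55},{"travel": [0,0,0],"rot": [0,0,0],"gripper": 0.55},{"travel": [0,0,0],"rot": [0,0,0],"gripper": 0.55},{"travel": [0,0,0],"rot": [0,0,0],"gripper": 0.55}]}}

```text
time_s: 19.5
tcp_pos: [0.2247, -0.4885, 0.2489]
eef_rot: [[0.801, 0.598, -0.017], [0.599, -0.801, 0.015], [-0.005, -0.022, -1.0]]
contact_force: [0.1, -0.3, 0.5]
width: 0.0469
```

```bash
python3 - <<'E'
from plan import *
s=sensors.get_state()
print(s['time_s'],s['tcp_pos'],s['contact_force'],s['dq'].round(1))
A=[]
for n in ['scene','side']:
    im,d=viewer.capture(n); cv2.imwrite(f'pics/{n}17.png',cv2.resize(im[130:320,200:420],None,fx=3.5,fy=3.1)); A.append(pts(n,d)[d>0])
P=np.vstack(A)
D=np.array([.107,.994]);L=np.array([-.994,.107])
a=P[:,:2]@D; l=P[:,:2]@L
m=(l>-.60)&(l<-.53)&(a>.08)&(a<.2)&(P[:,2]>.004)&(P[:,2]<.042)
for nm,k in dict(tab=m&(a<.112)&(P[:,2]>.026),ridge=m&(a>.13)&(a<.16)&(P[:,2]>.018)&(P[:,2]<.0245),foot=m&(a>.15)&(P[:,2]>.026)).items():
    if k.sum(): print(nm,k.sum(),np.percentile(l[k],[2,98]).round(4),np.percentile(a[k],[2,50,98]).round(4))
k=(l>-.62)&(l<-.45)&(a>.17)&(a<.28)&(P[:,2]>.05)&(P[:,2]<.08)
c=np.linalg.lstsq(np.c_[a[k],l[k],np.ones(k.sum())],P[k,2],rcond=None)[0]; print('plate slope deg',np.rad2deg(np.arctan(c[:2])),'z at a=.155',c@[.155,-.56,1])
k=(P[:,0]>.46)&(P[:,0]<.5)&(P[:,1]>-.135)&(P[:,1]<-.06)&(P[:,2]>.03); print('handle',P[k].mean(0),P[k,2].max())
E
```

```text
19.5 [ 0.22471242 -0.48850656  0.24885635] [ 0.14510289 -0.29297     0.53435255] [-0.3  0.1 -0.1 -0.1 -0.  -0.2]
tab 136 [-0.5848 -0.5472] [0.0937 0.0964 0.1043]
ridge 70 [-0.5852 -0.5439] [0.14   0.149  0.1571]
foot 128 [-0.582  -0.5427] [0.1515 0.1575 0.1731]
plate slope deg [-4.60412075 -0.13166762] z at a=.155 0.07167396626500261
handle [ 0.48123546 -0.1025024   0.0617479 ] 0.06622944806994163
```

View pics/scene17.png

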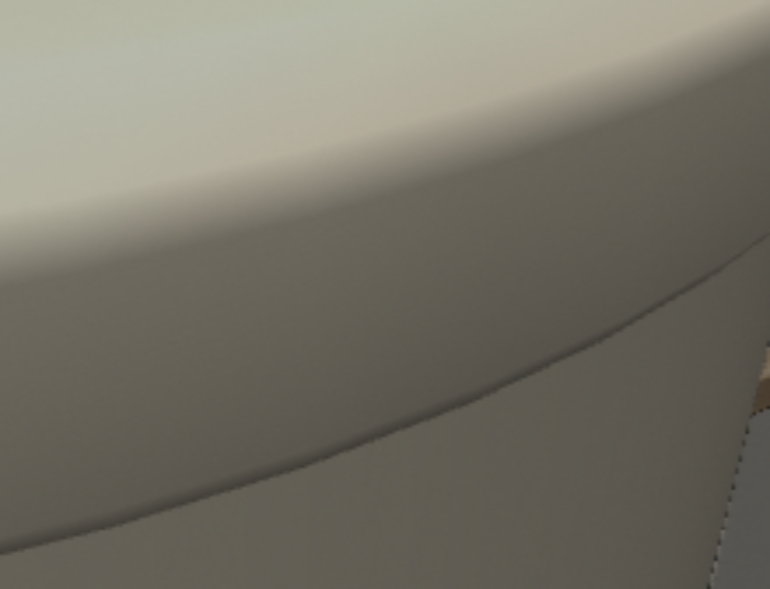

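View pics/side17.png

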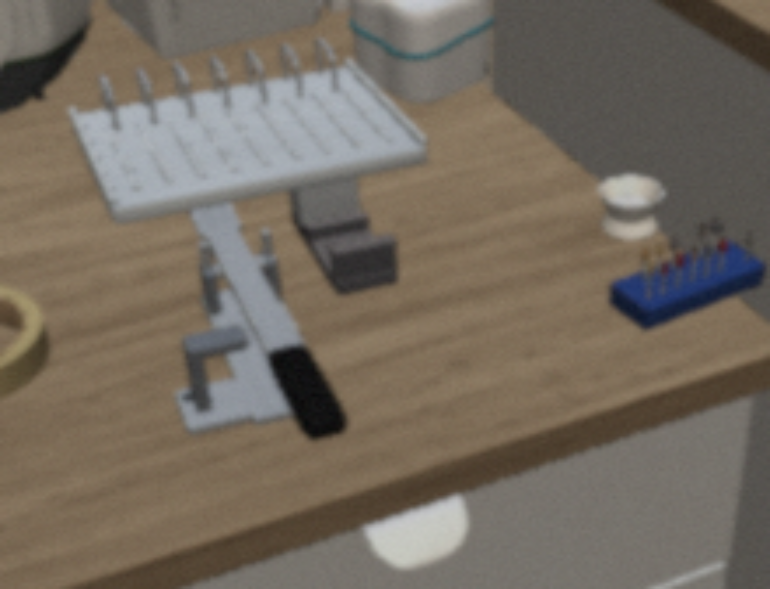

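```bash
python3 -c "
from workcell import manip
print(manip.hand_in())"
```

```text
the job is handed in; nothing more can be done
None
```

The drying stand now leans backwards with its front foot on the shim plate, and I handed the job in at about 19.6 s of the 51 s allowed. No verdict was reported.

**What I did:**
- I pressed the pry bar down and swung it under the catch.
- I gripped the shim by its tab and slid it under the raised foot. It slipped back about 3 mm when I let go, so I pushed it in again from its tail until it met the foot.
- I then freed the bar, swung it back straight and lowered the stand onto the shim.

**Last checks:**
- **Weight on the shim:** the press force on the bar fell from about 6 N to under 1 N as the stand came down. The plate's front edge sits about 15 mm higher than at the start, where about 14 mm is expected for a foot on a 12 mm plate.
- **Lean:** I measured about 4.6° backwards, where about 5.6° is expected. I put the difference down to the wire rack disturbing the measurement.
- **Bar:** it lies free of the catch, back at its starting direction, with the arm well clear and touching nothing.
- **Bystanders:** the cup and the bit block look unmoved in the pictures; I did not measure them again.

**Not perfect:**
- The stand shifted about 9 mm sideways when the bar was swung in and mostly came back when it was swung out. The foot now sits about 4 mm to one side of the shim's centre line.
- The gap between the foot and the shim's ridge is somewhere between touching and about 3 mm.
- The second push on the shim also moved the stand back about 3 mm.

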